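# Fold back the drip-tray guard and disinfect the feeder lids

### The arm

A 6-joint arm with a two-finger parallel gripper is mounted at the origin on the work surface. World frame = base frame: x ahead of the robot, y to its left, z up, the work surface at z = 0. Lengths are in m, angles in rad, forces in N, time in s.
With the tool pointing down it reaches from about 0.25 to 0.775 m from the base axis. Payload 8.9 kg.
Tool frame: the origin (TCP) lies between the finger pads; the fingertips stand 14 mm ahead of it and the grasp point (between the pads) lies 5 mm behind it; z points along the fingers, x is the direction in which the jaws open and shut, and the axes are right-handed (so a half turn about z gives the same grasp; the last joint's range is limited). The gripper opens to 85 mm and grips with 20 to 120 N. Pads are 22 mm wide; open, the fingers measure 114 mm over their backs; the gripper's body (76 mm by 85 mm) begins 54 mm behind the grasp point. The pads swing forward as they close: fully open they stand 13 mm farther back than shut.
Start: joints at [0.978, 0.291, -0.153, 1.127, 0, 1.431], TCP at [0.23, 0.472, 0.245] pointing down, gripper open.
Joint ranges: [-2.52, 2.52], [-0.91, 1.74], [-1.3, 1.37], [-1.96, 2.02], [-1.52, 1.47], [-3.14, 3.14]. Speed limits (rad/s): [2.22, 2.22, 2.79, 3.14, 3.14, 3.14].

### API

Orientations are given as a 3x3 rotation matrix whose columns are the frame's x, y, z axes.
In Python, from cell import get_obs, camera, job_done, search_frame, cut_out gives the robot as it stands.
- The arm moves only by the tool step_arm, never from a script. Its argument "steps" is a list that holds one entry, the list of rows, each a list of 6 numbers: the shift along the tool's x, y, z as a fraction of full scale, then the turn, a rotation vector about the tool's x, y, z as a fraction of full scale. In form: [[[tx, ty, tz, ax, ay, az], ...]]. A call has 1 to 8 rows; each row is the pose to reach, as a shift and turn from the pose commanded when the call began, along the tool's axes at that moment; what a row does not reach only later rows make up. Full scale, the value 1, is 20 cm for a shift and 90 degrees for a turn. A row lasts 1/8 s, in which the tool goes at most 62.5 mm and 10.7 degrees, less where a joint would pass 70% of its speed; a pose out of reach is approached as far as the arm can. A call with a number of a shift or a turn outside -1 to 1 is refused whole. A call with a gripper value outside its range is refused whole. "fingers" is the opening, from 0 (shut) to 1 (fully open), set as the call begins (left out, the last holds). The fingers move at their own pace and stop on an object; "squeeze" is the grip in N (left out, the last holds). Time passes only in rows, so rows that repeat a pose let the fingers close. It gives the time, the measured TCP pose, the force and the opening at its end, in the units of the state.
- get_obs(): the state, without advancing time (a new reading comes with each control period).
- camera(name): name is "scene" or "top" or "wrist"; returns a dict with "pixels" (480x640x3 uint8, red, green, blue), "depth" (480x640 float32, m along the optical axis (not along the pixel's ray), 0 where there is no reading), "fovy" (degrees; the focal length in pixels is half the picture's height over the tangent of half this angle, whatever the lens; pixels are square), "cx", "cy" (the principal point, pixels), "k1" (the pictures are not rectified: a ray, as slopes to the right and down, at radius r is drawn at 1 + k1 r^2 times it, then the intrinsics apply), "rvec" (rotation vector, rad) and "tvec" (3), from world to camera coordinates, as OpenCV has them. Camera axes: x right, y down, z forward; pixel columns grow to the right and rows downward; lengths in m; the calibration is good to about 2 mm. A picture is of the moment at which its call begins.
- job_done(): hands the job in, once; it reports no verdict.
Trained networks look in a picture, given as the dict that the camera call returned (one of the last four; its "shot" number tells which), for a name from the list of things; names that differ only in an ending like _2 or _b are one class to them, and where a whole thing is asked for, a point or a joint stands for the part that bears it (a point fixed in the world has none). Each returns a list of dicts, best first, with "conf" (0 to 1); they miss things now and then, are a little off and sometimes report something else, mostly with a low value. They report only what shows in the picture. A call takes as long as a camera call. They do not tell look-alikes from the thing itself.
- search_frame(picture, thing): "rect" ([centre column, centre row, width, height] in pixels, round what is visible of it).
- cut_out(picture, thing): "pixels" (480x640 bool, what is visible of it) and "rect" ([centre column, centre row, width, height] in pixels, round what is visible of it).
The state is a dict: "time": time; "joints": joint angles; "qvel": joint speeds; "effort": joint torques, N m; "position": TCP position; "tool_rot": TCP orientation; "contact_force": force on the tool from outside, world axes, zero at the start; "moment": the same for the moment, N m; "width": finger opening in m.
Only numpy, scipy, OpenCV 4.12 (cv2) and the standard library are available. Lean on these libraries where they do the work, as an engineer would, in place of code of your own. Each camera call takes 0.05 s, during which the arm holds its last target.

### The job

Fold the guard off the drip tray leaf by leaf, starting at its free end: the end leaf flat back onto the middle leaf, then those two flat back onto the first leaf, and then swing the whole folded pack aside so that it stands square to the tray. Then stand every loose feeder lid flat on the floor of the drip tray, stem up, and when all are in, push the disinfectant bottle's nozzle cap fully down and let it spring back up. Leave the things in the white tray alone.

Things in the scene. Friction and masses are not known exactly. Their poses are not given: they have to be found in the camera images.
- bay: Fixed steel drip tray, 150 (its x) by 310 (its y) by 35 mm high, walls and floor 5 mm thick. Origin: centre of the underside. A post 185 mm along +y from the origin carries a three-leaf folding guard (like a folding rule, upright pivots, leaves on three levels passing over one another) that starts over the tray, pointing roughly to the tray's -y, underside 72 mm above the bench.
- guard1 (a joint): First leaf (flat steel leaf 70 mm wide, 6 mm thick, 150 mm between pivots, top 78 mm above the bench): angle about the post, 0 = along the tray to its -y, growing counter-clockwise from above, towards the tray's +x (away from the robot), stop at 1.75; pi/2 = square to the tray, clear of it. Stays where left; friction 0.45 N m.
- guard2 (a joint): Middle leaf (flat steel leaf 70 mm wide, 6 mm thick, 125 mm between pivots, top 88 mm above the bench): angle to the first leaf, 0 = in line, growing counter-clockwise from above (round by the tray's +x side) to its stop at 3.1 = flat back over the first leaf. Stays where left; friction 0.18 N m.
- guard3 (a joint): End leaf (flat steel leaf 70 mm wide, 6 mm thick, grip 75 mm from its pivot, ends 20 mm past it, top 98 mm above the bench): angle to the middle leaf, 0 = in line, growing counter-clockwise from above (round by the tray's +x side) to its stop at 3.1 = flat back over the middle leaf. Stays where left; friction 0.04 N m.
- guard1_pivot (a point): Upright pivot axis of the first leaf, on the fixed post (75 mm above the bench).
- guard2_pivot (a point): Upright pivot axis between first and middle leaf (85 mm above the bench).
- guard3_pivot (a point): Upright pivot axis between middle and end leaf (95 mm above the bench).
- guard1_grip (a point): Mid-height of the first leaf's grip: a freely spinning upright black roller, diameter 18 mm, 35 mm tall, from 103 to 138 mm above the bench. It stands on the pivot axis between first and middle leaf, so carrying it moves the first leaf.
- guard2_grip (a point): Mid-height of the middle leaf's grip: same roller (diameter 18 mm, 103 to 138 mm above the bench), standing on the pivot axis between middle and end leaf, so carrying it moves the middle leaf.
- guard3_grip (a point): Mid-height of the end leaf's grip: same roller (diameter 18 mm, 103 to 138 mm above the bench) near the free end of the end leaf. When folded it stands 50 mm from the first leaf's grip.
- bottle: White disinfectant bottle bolted to the bench beyond the tray, diameter 64 mm (foot plate 90 mm), body and neck 142 mm high. Origin: centre of the underside.
- nozzle_top (a point): Centre of the flat top of the bottle's sprung grey nozzle cap, diameter 34 mm, 176 mm above the bench when up, with a short spout to -x.
- nozzle (a joint): Travel of the nozzle cap: 0 = up, 0.012 m = fully down; the spring takes about 2 N to start and 7 N fully down, and pushes it back up.
- lid1: Loose steel feeder lid, 90 g nominal: disc diameter 52 mm and 12 mm high, step diameter 36 mm up to 18 mm, then an upright stem of diameter 18 mm from 18 to 48 mm. Origin: centre of the underside; z along the stem. Starts flat on the bench, stem up; may be absent.
- lid2: Loose steel feeder lid, 90 g nominal: disc diameter 52 mm and 12 mm high, step diameter 36 mm up to 18 mm, then an upright stem of diameter 18 mm from 18 to 48 mm. Origin: centre of the underside; z along the stem. Starts flat on the bench, stem up; may be absent.
- lid3: Loose steel feeder lid, 90 g nominal: disc diameter 52 mm and 12 mm high, step diameter 36 mm up to 18 mm, then an upright stem of diameter 18 mm from 18 to 48 mm. Origin: centre of the underside; z along the stem. Starts flat on the bench, stem up; may be absent.
- lid4: Loose steel feeder lid, 90 g nominal: disc diameter 52 mm and 12 mm high, step diameter 36 mm up to 18 mm, then an upright stem of diameter 18 mm from 18 to 48 mm. Origin: centre of the underside; z along the stem. Starts flat on the bench, stem up; may be absent.
- lid5: Loose steel feeder lid, 90 g nominal: disc diameter 52 mm and 12 mm high, step diameter 36 mm up to 18 mm, then an upright stem of diameter 18 mm from 18 to 48 mm. Origin: centre of the underside; z along the stem. Starts flat on the bench, stem up; may be absent.
- lid6: Loose steel feeder lid, 90 g nominal: disc diameter 52 mm and 12 mm high, step diameter 36 mm up to 18 mm, then an upright stem of diameter 18 mm from 18 to 48 mm. Origin: centre of the underside; z along the stem. Starts flat on the bench, stem up; may be absent.
- white_tray: Fixed white plastic tray, 250 by 290 by 30 mm, on the left of the bench; holds things that are not part of the job. Origin: centre of the underside.
- canister: Closed yellow tin canister, diameter 87 mm, 129 mm high, standing in the white tray. Leave alone. Origin: centre of the underside.
- cup: Steel measuring cup, diameter 68 mm, 55 mm high, with a flat handle, in the white tray. Leave alone. Origin: centre of the underside.
- dustpan: Bamboo dustpan, 100 by 210 mm, lying in the white tray. Leave alone. Origin: underside of the pan, near the back of the scoop.
There are look-alikes about, which are no part of the job. What is shaped like the lid2 but blue is not meant.

How it is judged:
By the outcome, as a careful person would: the job done as asked, in the order asked, and still so for the second after the job is handed in, with the robot touching nothing.
Of lid1, lid2, lid3, lid4, lid5, lid6 only 4 to 6 are there at a start; the rules pass over those that are not, and their reading is None.
At some moment in a run one of lid1, lid2, lid3, lid4, lid5, lid6 may be knocked a few centimetres aside while the robot is not near it.
Once in a run the grip may slacken for a moment while it holds something.
It also fails if it takes over 210 s, if anything falls off the work surface, if the arm or the gripper's body presses on something with over 40 N, if the wrist force passes 120 N, or if a joint passes its speed limit or range.

## Working session

There is one attempt and no reset: what is moved stays moved. The work goes in short steps, Python scripts to look and compute and a tool call to move; the robot and the scene stay as the last step left them, time stands still between calls to the robot, and variables do not carry over. Pictures are saved under pics/ and viewed, and the job is handed in when it is done.

Besides the shell and the picture viewer there is one more tool, called as a command line: name --argument value ..., lists and objects as JSON in quotes. step_arm: Moves the arm, as the interface text tells. Shift numbers are shares of 20 cm and turn numbers shares of 90 degrees, none past 1 either way. Its arguments: {"type":"object","properties":{"steps":{"type":"array","items":{"type":"array","items":{"type":"array","items":{"type":"number","minimum":-1,"maximum":1}}}},"fingers":{"type":"number"},"squeeze":{"type":"number"}},"required":["steps"]}

```bash
ls; mkdir -p pics; cat > h.py <<'E'
import numpy as np, cv2
from cell import get_obs, camera, job_done, search_frame, cut_out
def K(c):
    f=240/np.tan(np.radians(c["fovy"])/2); return f,c["cx"],c["cy"],c["k1"]
def Rt(c):
    return cv2.Rodrigues(np.array(c["rvec"],float))[0],np.array(c["tvec"],float).ravel()
def ray(c,u,v):
    f,cx,cy,k1=K(c); xd=(np.asarray(u,float)-cx)/f; yd=(np.asarray(v,float)-cy)/f
    x,y=xd.copy() if hasattr(xd,'copy') else xd,yd
    for _ in range(20):
        s=1+k1*(x*x+y*y); x=xd/s;y=yd/s
    return x,y
def atz(c,u,v,z):
    R,t=Rt(c); x,y=ray(c,u,v); d=R.T@np.array([x,y,1.]); o=-R.T@t
    return o+d*(z-o[2])/d[2]
def cloud(c):
    f,cx,cy,k1=K(c); v,u=np.mgrid[0:480,0:640]; x,y=ray(c,u,v); D=c["depth"]
    R,t=Rt(c); P=np.stack([x*D,y*D,D],-1); return (P-t)@R   # R.T@(p-t)
def proj(c,p):
    R,t=Rt(c); q=R@np.asarray(p,float)+t; x,y=q[0]/q[2],q[1]/q[2]; f,cx,cy,k1=K(c); s=1+k1*(x*x+y*y)
    return cx+f*x*s,cy+f*y*s
def save(c,n,crop=None,k=1):
    im=c["pixels"][...,::-1]
    if crop: u0,v0,u1,v1=crop; im=im[v0:v1,u0:u1]
    if k!=1: im=cv2.resize(im,None,fx=k,fy=k,interpolation=cv2.INTER_CUBIC)
    cv2.imwrite("pics/"+n+".png",im)
E
python3 - <<'E'
from h import *
o=get_obs(); print({k:np.round(v,3).tolist() for k,v in o.items()})
for n in ("top","scene","wrist"):
    c=camera(n); save(c,n+"0"); print(n,c["fovy"],c["k1"],Rt(c)[0].round(2).tolist(),(-Rt(c)[0].T@Rt(c)[1]).round(3))
    if n!="wrist":
        for t in ("lid1","bay","bottle","guard1","guard2","guard3","nozzle","white_tray"):
            print(t,[(np.round(d["rect"]).tolist(),round(d["conf"],2)) for d in search_frame(c,t)])
E
```

```text
pics
{'time': 0.0, 'joints': [0.978, 0.291, -0.154, 1.127, -0.0, 1.431], 'qvel': [-0.001, -0.001, -0.002, 0.001, 0.002, -0.003], 'effort': [0.001, -53.715, 33.137, 0.016, -0.0, 0.0], 'position': [0.23, 0.472, 0.245], 'tool_rot': [[0.438, 0.899, -0.001], [0.899, -0.438, -0.001], [-0.001, -0.0, -1.0]], 'contact_force': [0.229, 0.318, 0.529], 'moment': [-0.022, 0.018, 0.017], 'width': 0.085}
top 55.14516873904076 0.014919454593946817 [[-0.0, -1.0, 0.02], [-0.99, -0.0, -0.11], [0.11, -0.02, -0.99]] [0.372 0.091 1.21 ]
lid1 [([500.0, 266.0, 19.0, 24.0], 0.83), ([457.0, 239.0, 16.0, 24.0], 0.81), ([497.0, 232.0, 19.0, 20.0], 0.77), ([464.0, 272.0, 20.0, 14.0], 0.76), ([430.0, 295.0, 21.0, 17.0], 0.71), ([452.0, 319.0, 21.0, 19.0], 0.66), ([460.0, 201.0, 21.0, 18.0], 0.62), ([490.0, 206.0, 18.0, 16.0], 0.56), ([488.0, 306.0, 22.0, 23.0], 0.52)]
bay [([344.0, 240.0, 168.0, 75.0], 0.56)]
bottle [([411.0, 170.0, 38.0, 45.0], 0.7)]
guard1 [([376.0, 230.0, 103.0, 46.0], 0.9), ([399.0, 223.0, 57.0, 35.0], 0.74), ([344.0, 231.0, 166.0, 52.0], 0.71)]
guard2 [([376.0, 230.0, 103.0, 46.0], 0.9), ([39
[... 922 characters left out ...]
 276.0, 113.0, 117.0], 0.95), ([279.0, 293.0, 76.0, 86.0], 0.94), ([267.0, 310.0, 53.0, 55.0], 0.87), ([300.0, 348.0, 25.0, 26.0], 0.36)]
guard2 [([298.0, 276.0, 113.0, 117.0], 0.95), ([279.0, 293.0, 76.0, 86.0], 0.94), ([267.0, 310.0, 53.0, 55.0], 0.87), ([300.0, 348.0, 25.0, 26.0], 0.36)]
guard3 [([298.0, 276.0, 113.0, 117.0], 0.95), ([279.0, 293.0, 76.0, 86.0], 0.94), ([267.0, 310.0, 53.0, 55.0], 0.87), ([300.0, 348.0, 25.0, 26.0], 0.36)]
nozzle [([298.0, 348.0, 23.0, 22.0], 0.76)]
white_tray [([395.0, 197.0, 121.0, 91.0], 0.76), ([280.0, 293.0, 76.0, 83.0], 0.59)]
wrist 63.81124331828189 -0.0769242021612411 [[0.44, 0.9, 0.0], [0.86, -0.42, 0.29], [0.26, -0.13, -0.96]] [0.164 0.505 0.373]
```

View pics/top0.png

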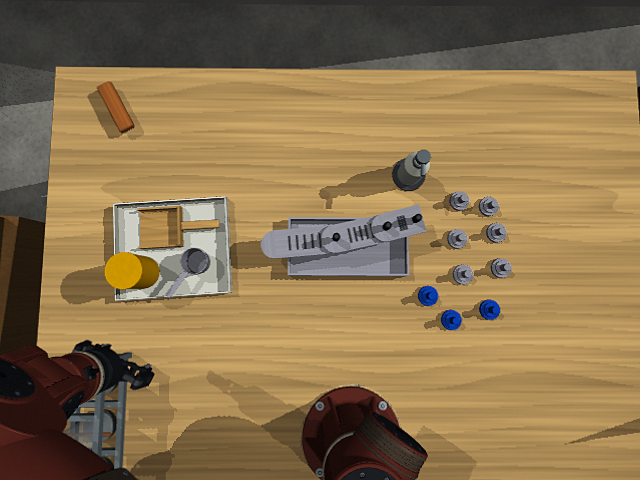

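View pics/scene0.png

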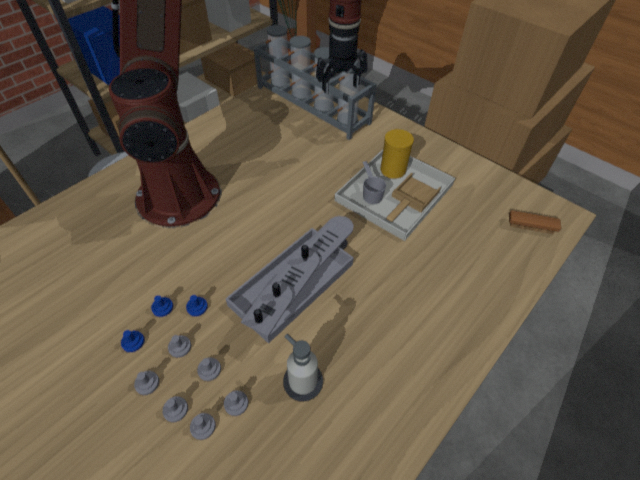

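```bash
python3 - <<'E'
from h import *
c=camera("top"); save(c,"topz",(380,130,560,350),3.3 if 0 else 2.7)
save(c,"topg",(240,180,460,300),3.5)
c=camera("scene"); save(c,"scz",(110,200,380,470),2.2)
E
```

```text
(no output)
```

View pics/topg.png

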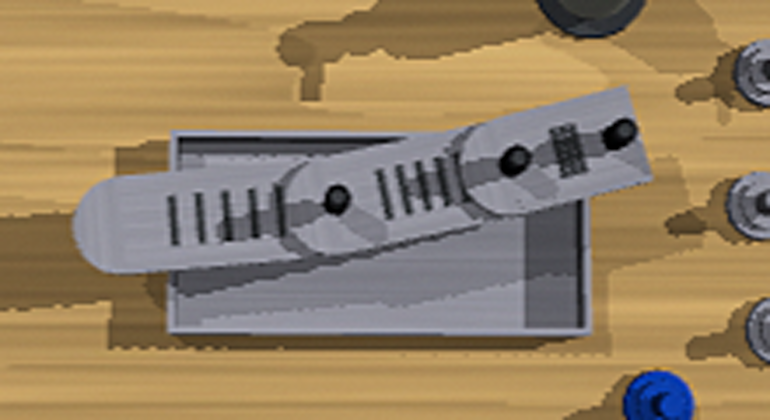

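View pics/scz.png

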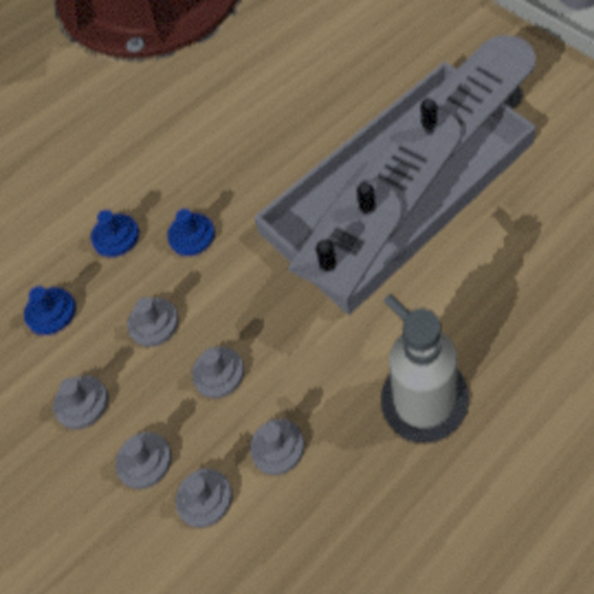

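```bash
python3 - <<'E'
from h import *
c=camera("top"); P=cloud(c)
# grips: black pixels at z 0.1-0.145
px=c["pixels"].astype(int); Z=P[...,2]
m=(px.max(-1)<70)&(Z>0.125)&(Z<0.15)&(P[...,0]>0.15)&(P[...,0]<0.6)&(abs(P[...,1])<0.4)
n,l,s,cen=cv2.connectedComponentsWithStats(m.astype(np.uint8))
for i in range(1,n):
    if s[i,4]>8:
        q=P[l==i]; print("grip",s[i,4],cen[i].round(1),np.median(q,0).round(4),atz(c,*cen[i],0.138).round(4))
# lids: top of stem z~0.048
for z0,z1,nm in((0.04,0.056,"stem"),(0.006,0.024,"disc")):
  m=(Z>z0)&(Z<z1)&(P[...,1]<-0.05)&(P[...,0]>0.1)&(P[...,0]<0.6)
  n,l,s,cen=cv2.connectedComponentsWithStats(m.astype(np.uint8))
  for i in range(1,n):
    if s[i,4]>8: print(nm,s[i,4],cen[i].round(1),P[l==i].mean(0).round(4),px[l==i].mean(0).round())
# nozzle
m=(Z>0.165)&(Z<0.185)&(P[...,0]>0.3)&(P[...,0]<0.7)&(abs(P[...,1])<0.4)
n,l,s,cen=cv2.connectedComponentsWithStats(m.astype(np.uint8))
for i in range(1,n):
    if s[i,4]>8: print("noz",s[i],cen[i].round(1),P[l==i].mean(0).round(4),np.median(P[l==i],0).round(3))
# tray
m=(Z>0.029)&(Z<0.040)&(P[...,0]>0.25)&(P[...,0]<0.55)&(P[...,1]<0.25)&(P[...,1]>-.2)
v,u=np.nonzero(m);pts=P[m][:,:2]; print(m.sum(),pts.min(0),pts.max(0), cv2.minAreaRect(pts.astype(np.float32)))
m=(Z>0.0)&(Z<0.010)&(px.max(-1)<200)
# bench z check
print("bench",Z[330:350,300:330].mean())
E
```

```text
grip 44 [417.5 217.4] [ 0.5392 -0.1538  0.1362] [ 0.5386 -0.1529  0.138 ]
grip 45 [387.4 225.2] [ 0.5203 -0.0813  0.1373] [ 0.5199 -0.0812  0.138 ]
grip 40 [336.  236.3] [0.4936 0.0402 0.138 ] [0.4932 0.04   0.138 ]
stem 43 [493.8 203.4] [ 0.5896 -0.3716  0.0466] [117. 118. 129.]
stem 42 [501.8 230.4] [ 0.5196 -0.3892  0.0464] [122. 123. 134.]
stem 41 [461.7 236.7] [ 0.5031 -0.2857  0.0466] [131. 132. 142.]
stem 48 [506.4 266.7] [ 0.4266 -0.3967  0.0464] [117. 118. 128.]
stem 44 [467.4 273.4] [ 0.4096 -0.2967  0.047 ] [129. 130. 139.]
stem 42 [431.5 295.3] [ 0.3546 -0.2042  0.046 ] [ 10.  57. 160.]
stem 41 [494.9 309.7] [ 0.3188 -0.3625  0.0466] [  9.  54. 153.]
stem 43 [455.4 320.3] [ 0.2926 -0.2625  0.046 ] [ 10.  55. 157.]
disc 117 [459.4 205.1] [ 0.5912 -0.2932  0.0132] [108. 108. 116.]
disc 174 [487.7 208.9] [ 0.5811 -0.368   0.0136] [103. 104. 112.]
disc 233 [495.3 232.3] [ 0.5186 -0.3856  0.0131] [110. 111. 120.]
disc 239 [456.6 238.5] [ 0.5021 -0.2828  0.0132] [116. 116. 125.]
disc 36 [404.6 247.4] [ 0.4786 -0.1456  0.0125] [38. 38. 41.]
disc 11 [372.3 251.8] [ 0.4671 -0.0612
[... 190 characters left out ...]
0.3931  0.0132] [111. 111. 120.]
disc 28 [405.  266.8] [ 0.4277 -0.1455  0.0135] [53. 54. 58.]
disc 246 [461.9 274. ] [ 0.4092 -0.2935  0.0131] [115. 115. 125.]
disc 255 [427.4 295.3] [ 0.3542 -0.2021  0.0132] [ 13.  51. 142.]
disc 253 [488.6 308.9] [ 0.3194 -0.3594  0.0135] [ 11.  49. 138.]
disc 255 [450.6 319.2] [ 0.2931 -0.2602  0.0133] [ 12.  51. 142.]
disc 44 [373.8 394.8] [ 0.1055 -0.0596  0.0127] [78. 38. 29.]
noz [416 149  15  27 223] [423.  159.2] [ 0.6697 -0.1608  0.173 ] [ 0.672 -0.161  0.174]
377 [ 0.34747469 -0.19903669] [0.54997558 0.15838887] ((0.46274110674858093, -0.023851513862609863), (0.38406163454055786, 0.16852730512619019), 80.34831237792969)
bench 0.001033974728917158
```

The bench holds six grey lids at about (459,201), (488,206), (497,232), (457,239), (500,267) and (462,273). The blue look-alikes at (428,295), (489,309) and (451,320) stay where they are. The guard runs over the tray, with its rollers at (336,236), (387,225) and (417,217).

```bash
cat > g.py <<'E'
from h import *
def grips(c):
    P=cloud(c); px=c["pixels"].astype(int); Z=P[...,2]; out=[]
    m=(px.max(-1)<75)&(Z>0.12)&(Z<0.15)&(P[...,0]>0.25)&(P[...,0]<0.75)&(P[...,1]>-0.3)&(P[...,1]<0.4)
    n,l,s,cen=cv2.connectedComponentsWithStats(m.astype(np.uint8))
    for i in range(1,n):
        if s[i,4]>12: out.append((s[i,4],cen[i].round(1),atz(c,*cen[i],0.136).round(4),np.median(P[l==i],0).round(4)))
    return out
E
python3 - <<'E'
from h import *
c=camera("top")
A=atz(c,289.1,217.7,.035);B=atz(c,288,275.1,.035);C=atz(c,408.6,275.1,.035);print(A,B,C,np.hypot(*(A-B)[:2]),np.hypot(*(C-B)[:2]))
ctr=(A+C)/2; y=(B-C);y/=np.hypot(*y[:2]);print("ctr",ctr,"y",y,"post",ctr+0.185*y)
c2=camera("scene"); 
for p in (ctr+[0,0,0],ctr+.185*y+[0,0,.04]): print(proj(c,p),proj(c2,p))
save(c2,"sct",(220,200,370,350),5)
P=cloud(c2);Z=P[...,2]
for n,z0,z1 in(("noz",0.172,.182),("grip",.133,.145),("trayrim",.032,.038)):
  m=(Z>z0)&(Z<z1)&(P[...,0]>0.3)&(P[...,0]<0.75)&(P[...,1]>-.25)&(P[...,1]<.25)
  k,l,s,cen=cv2.connectedComponentsWithStats(m.astype(np.uint8))
  for i in range(1,k):
    if s[i,4]>15: q=P[l==i]; print(n,s[i].tolist(),q.mean(0).round(4),q.min(0).round(3),q.max(0).round(3))
E
```

```text
[0.55303025 0.15622411 0.035     ] [0.40536823 0.1578357  0.035     ] [ 0.40549533 -0.14991076  0.035     ] 0.14767081154048714 0.3077464885843084
ctr [0.47926279 0.00315667 0.035     ] y [-4.13011619e-04  9.99999915e-01  0.00000000e+00] post [0.47918638 0.18815666 0.035     ]
(np.float64(348.5293770593144), np.float64(246.24661367575672)) (np.float64(290.12988663350774), np.float64(278.0344542552949))
(np.float64(275.0615153590016), np.float64(244.71343806560108)) (np.float64(338.41406237259787), np.float64(226.99364229724344))
noz [293, 341, 17, 17, 222] [ 0.6779 -0.1599  0.1753] [ 0.661 -0.176  0.172] [ 0.694 -0.144  0.179]
grip [301, 245, 8, 7, 45] [0.4955 0.0408 0.138 ] [0.486 0.033 0.133] [0.503 0.05  0.143]
grip [272, 283, 8, 8, 47] [ 0.5223 -0.0805  0.1379] [ 0.513 -0.088  0.134] [ 0.53  -0.072  0.141]
grip [253, 309, 9, 9, 55] [ 0.5412 -0.1527  0.1376] [ 0.531 -0.161  0.133] [ 0.55  -0.144  0.141]
grip [293, 356, 18, 10, 82] [ 0.6852 -0.1665  0.1392] [ 0.666 -0.176  0.133] [ 0.694 -0.149  0.143]
trayrim [226, 228, 92, 89, 281] [ 0.4149 -0.0217  0.0345] [ 0.404 -0.148  0.032] [0.474 0.162 0.038]
trayrim [269, 248, 85, 89, 274] [0.5503 0.0206 0.0346] [ 0.506 -0.143  0.032] [0.557 0.162 0.038]
```

View pics/sct.png

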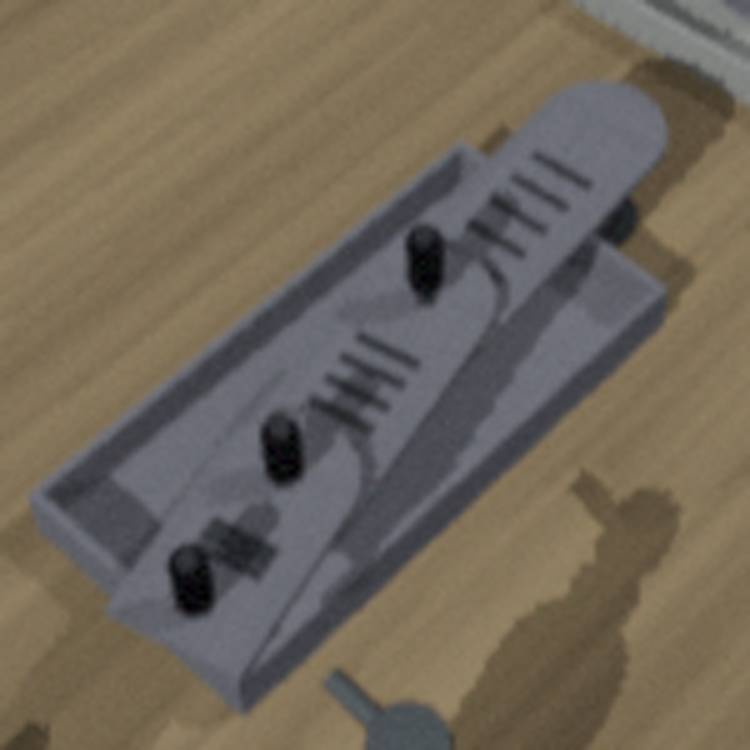

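step_arm --steps '[[[-0.77,1,0,0,0,0.711],[-0.77,1,0,0,0,0.711],[-0.77,1,0,0,0,0.711],[-0.77,1,0,0,0,0.711],[-0.77,1,0,0,0,0.711],[-0.77,1,0,0,0,0.711],[-0.77,1,0,0,0,0.711],[-0.77,1,0,0,0,0.711]]]' --fingers 0.6

```text
time: 2.2
position: [0.3423, 0.2459, 0.2453]
tool_rot: [[1.0, 0.005, 0.0], [0.005, -1.0, 0.0], [0.0, -0.0, -1.0]]
contact_force: [-0.1, -0.7, -0.5]
width: 0.0514
```

step_arm --steps '[[[0.495,1,0,0,0,0],[0.495,1,0,0,0,0],[0.495,1,0,0,0,0],[0.495,1,0,0,0,0]]]'

```text
time: 2.7
position: [0.4424, 0.0436, 0.2453]
tool_rot: [[1.0, 0.002, 0.001], [0.002, -1.0, -0.0], [0.001, 0.0, -1.0]]
contact_force: [-0.0, 0.4, 0.7]
width: 0.0511
```

step_arm --steps '[[[0.495,0.995,0,0,0,0],[0.495,0.995,0,0,0,0],[0.495,0.995,0,0,0,0],[0.495,0.995,0,0,0,0],[0.495,0.995,0.2,0,0,0],[0.495,0.995,0.2,0,0,0]]]'

```text
time: 3.45
position: [0.5387, -0.1524, 0.2028]
tool_rot: [[1.0, 0.002, -0.005], [0.002, -1.0, 0.002], [-0.005, -0.002, -1.0]]
contact_force: [-0.5, 0.8, 1.4]
width: 0.0512
```

```bash
python3 - <<'E'
from g import *
c=camera("wrist");save(c,"w1");print(get_obs()["position"])
for g in grips(c):print(g)
E
```

```text
[ 0.53959465 -0.15245236  0.20469908]
(np.int32(680), array([284.1, 125.4]), array([ 0.5215, -0.0801,  0.136 ]), array([ 0.5222, -0.0799,  0.1367]))
(np.int32(720), array([319.9, 257.8]), array([ 0.5392, -0.1486,  0.136 ]), array([ 0.5392, -0.148 ,  0.1363]))
(np.int32(628), array([544.2, 261.8]), array([ 0.6629, -0.1509,  0.136 ]), array([ 0.6627, -0.1508,  0.1333]))
```

View pics/w1.png

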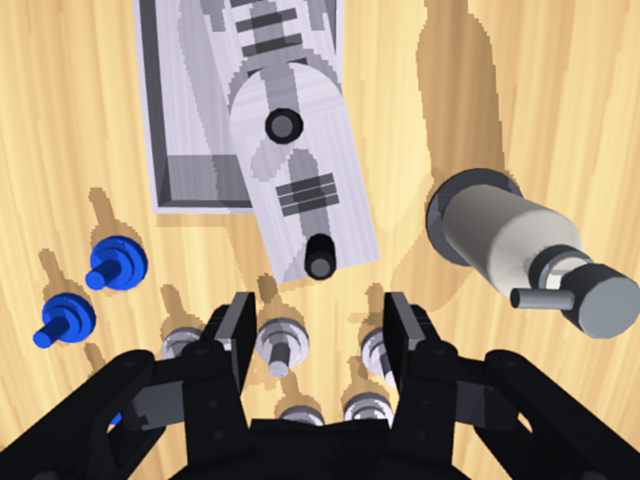

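step_arm --steps '[[[0,0,0.2,0,0,0],[0,0,0.395,0,0,0],[0,0,0.395,0,0,0],[0,0,0.395,0,0,0]]]'

```text
time: 4.0
position: [0.5417, -0.1533, 0.1286]
tool_rot: [[1.0, 0.001, 0.002], [0.001, -1.0, -0.001], [0.002, 0.001, -1.0]]
contact_force: [0.3, -1.0, 0.4]
width: 0.0513
```

step_arm --steps '[[[0,0,0,0,0,0],[0,0,0,0,0,0],[0,0,0,0,0,0],[0,0,0,0,0,0],[0,0,0,0,0,0]]]' --fingers 0 --squeeze 30

```text
time: 4.62
position: [0.5412, -0.1535, 0.1271]
tool_rot: [[1.0, 0.0, 0.002], [0.0, -1.0, -0.001], [0.002, 0.001, -1.0]]
contact_force: [-0.1, -0.2, 6.0]
width: 0.0169
```

```bash
cat > arc.py <<'E'
import numpy as np,sys
def arc(piv,r,a0,a1,n,start):
    # prints shifts (tool yaw 0) from start, cumulative, split in 8s
    a=np.radians(np.linspace(a0,a1,n+1)[1:]); p=np.stack([piv[0]+r*np.cos(a),piv[1]+r*np.sin(a)],1)
    s=np.array(start)
    for i in range(0,n,8):
        b=p[i:i+8]; d=(b-s)/.2; print([[round(float(x),3),round(float(-y),3)] for x,y in d]); s=s+np.round(d[-1],3)*.2
E
python3 -c "
from arc import *
arc((.521,-.081),.075,-74.9,100,16,(.5405,-.1534))"
```

```text
[[0.067, -0.025], [0.128, -0.062], [0.181, -0.111], [0.223, -0.168], [0.254, -0.232], [0.273, -0.301], [0.277, -0.373], [0.269, -0.443]]
[[-0.023, -0.068], [-0.057, -0.131], [-0.103, -0.186], [-0.158, -0.231], [-0.221, -0.265], [-0.289, -0.286], [-0.36, -0.294], [-0.432, -0.288]]
```

step_arm --steps '[[[0.067,-0.025,0,0,0,0],[0.128,-0.062,0,0,0,0],[0.181,-0.111,0,0,0,0],[0.223,-0.168,0,0,0,0],[0.254,-0.232,0,0,0,0],[0.273,-0.301,0,0,0,0],[0.277,-0.373,0,0,0,0],[0.269,-0.443,0,0,0,0]]]'

```text
time: 5.62
position: [0.5952, -0.0645, 0.1273]
tool_rot: [[1.0, 0.0, 0.002], [0.0, -1.0, -0.001], [0.002, 0.001, -1.0]]
contact_force: [-0.1, -1.4, 7.7]
width: 0.017
```

```bash
python3 - <<'E'
from g import *
c=camera("top");save(c,"t2",(240,130,460,300),3.5)
for g in grips(c):print(g)
E
```

```text
(np.int32(33), array([335.8, 236.6]), array([0.4927, 0.0405, 0.136 ]), array([0.4918, 0.0401, 0.1372]))
```

View pics/t2.png

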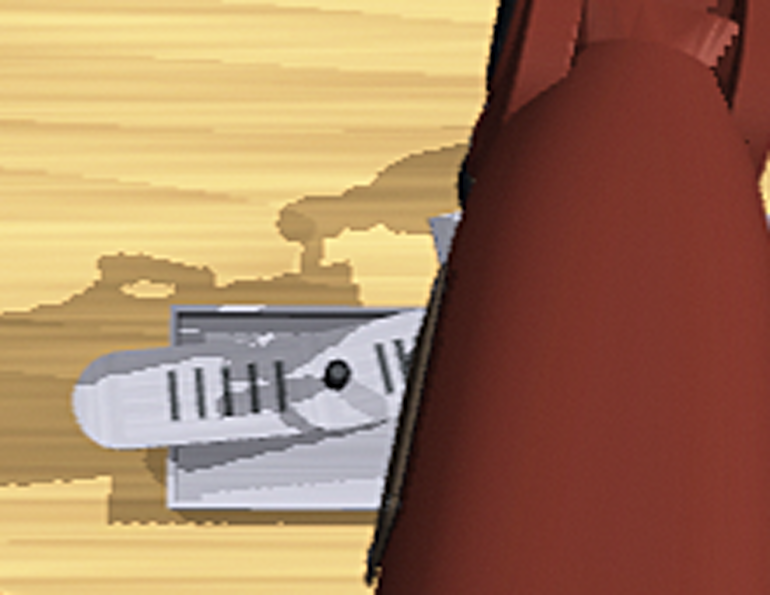

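The end leaf is following the grip and the first roller has not moved from (336,236). I'll carry on round the arc.

step_arm --steps '[[[-0.023,-0.068,0,0,0,0],[-0.057,-0.131,0,0,0,0],[-0.103,-0.186,0,0,0,0],[-0.158,-0.231,0,0,0,0],[-0.221,-0.265,0,0,0,0],[-0.289,-0.286,0,0,0,0],[-0.36,-0.294,0,0,0,0],[-0.432,-0.288,0,0,0,0]]]'

```text
time: 6.68
position: [0.5087, -0.0071, 0.1275]
tool_rot: [[1.0, 0.0, 0.003], [0.0, -1.0, -0.001], [0.003, 0.001, -1.0]]
contact_force: [2.1, -2.6, 10.7]
width: 0.017
```

step_arm --steps '[[[0,0,0,0,0,0],[0,0,0,0,0,0]]]'

```text
time: 6.92
position: [0.5086, -0.0072, 0.1274]
tool_rot: [[1.0, 0.0, 0.002], [0.0, -1.0, -0.0], [0.002, 0.0, -1.0]]
contact_force: [-0.3, -0.5, 10.3]
width: 0.017
```

step_arm --steps '[[[-0.01,0,0,0,0,0],[-0.01,0,0,0,0,0]]]'

```text
time: 7.18
position: [0.507, -0.0075, 0.1275]
tool_rot: [[1.0, -0.0, 0.003], [-0.0, -1.0, -0.001], [0.003, 0.001, -1.0]]
contact_force: [-0.7, -2.0, 9.5]
width: 0.0172
```

step_arm --steps '[[[0,0,0,0,0,0],[0,0,0,0,0,0],[0,0,-0.4,0,0,0],[0,0,-0.4,0,0,0],[0,1,-0.4,0,0,0],[0,1,-0.4,0,0,0],[0,1,-0.4,0,0,0],[0,1,-0.4,0,0,0]]]' --fingers 0.38

```text
time: 8.18
position: [0.5054, -0.2104, 0.2058]
tool_rot: [[1.0, -0.004, -0.0], [-0.004, -1.0, -0.0], [-0.0, 0.0, -1.0]]
contact_force: [-0.1, 0.0, 0.1]
width: 0.0326
```

```bash
python3 - <<'E'
from g import *
c=camera("wrist");save(c,"w3");print(get_obs()["position"],get_obs()["width"])
for g in grips(c):print(g)
c=camera("scene");
for g in grips(c):print(g)
c=camera("top");save(c,"t3")
for g in grips(c):print(g)
E
```

```text
[ 0.50544833 -0.20993613  0.20576687] 0.032175433324398005
(np.int32(750), array([350. ,  10.7]), array([ 0.5207, -0.086 ,  0.136 ]), array([ 0.5207, -0.0857,  0.1363]))
(np.int32(398), array([614.1, 152.5]), array([ 0.662, -0.15 ,  0.136]), array([ 0.6633, -0.1501,  0.1332]))
(np.int32(86), array([607.6, 191.6]), array([ 0.6624, -0.171 ,  0.136 ]), array([ 0.664 , -0.1713,  0.1335]))
(np.int32(68), array([304.3, 249.7]), array([0.4974, 0.0383, 0.136 ]), array([0.4971, 0.039 , 0.136 ]))
(np.int32(70), array([294.6, 265. ]), array([ 0.5115, -0.0091,  0.136 ]), array([ 0.511 , -0.0085,  0.1363]))
(np.int32(73), array([276.3, 288.5]), array([ 0.5263, -0.0823,  0.136 ]), array([ 0.5261, -0.0819,  0.136 ]))
(np.int32(21), array([415.6, 164.9]), array([ 0.6663, -0.1517,  0.136 ]), array([ 0.6659, -0.1505,  0.1334]))
(np.int32(46), array([386.9, 224.6]), array([ 0.5216, -0.0805,  0.136 ]), array([ 0.5216, -0.0806,  0.1368]))
(np.int32(43), array([356.3, 230.5]), array([ 0.5073, -0.0078,  0.136 ]), array([ 0.5066, -0.0072,  0.1369]))
(np.int32(38), array([336.1, 236.8]), array([0.4922, 0.0399, 0.136 ]), array([0.4912, 0.0401, 0.137 ]))
```

View pics/w3.png

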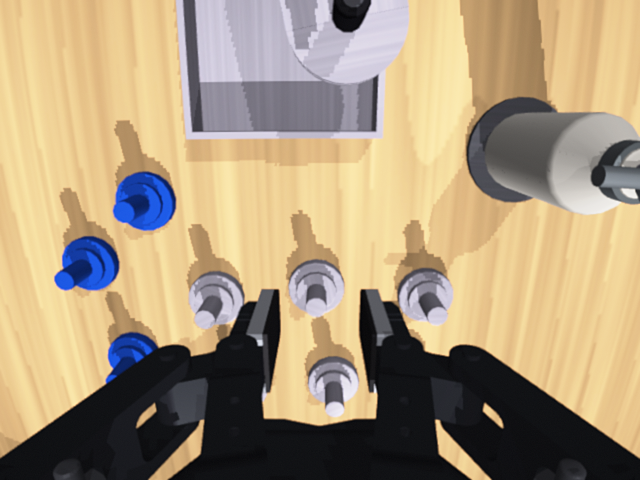

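The end leaf now lies back at 3.10 rad, on its stop. Next comes the middle leaf, by its roller at about (0.522, -0.081).

step_arm --steps '[[[0.083,-0.645,0,0,0,0],[0.083,-0.645,0,0,0,0],[0.083,-0.645,0,0,0,0],[0.083,-0.645,0,0,0,0],[0.083,-0.645,0.2,0,0,0],[0.083,-0.645,0.395,0,0,0],[0.083,-0.645,0.395,0,0,0]]]' --fingers 0.5

```text
time: 9.2
position: [0.5202, -0.0781, 0.1252]
tool_rot: [[1.0, -0.001, -0.005], [-0.001, -1.0, 0.001], [-0.005, -0.001, -1.0]]
contact_force: [-1.1, 0.9, 1.2]
width: 0.0424
```

step_arm --steps '[[[0,0,0,0,0,0],[0,0,0,0,0,0],[0,0,0,0,0,0],[0,0,0,0,0,0]]]' --fingers 0 --squeeze 40

```text
time: 9.7
position: [0.5234, -0.0786, 0.1285]
tool_rot: [[1.0, -0.0, 0.002], [-0.0, -1.0, -0.001], [0.002, 0.001, -1.0]]
contact_force: [-1.1, -1.8, 6.3]
width: 0.0163
```

```bash
python3 -c "
from arc import *
a=np.radians(-76.7)
arc((.494,.040),.125,-76.7,93.0,24,(.494+.125*np.cos(a),.040+.125*np.sin(a)))"
```

```text
[[0.074, -0.022], [0.144, -0.054], [0.21, -0.093], [0.271, -0.141], [0.325, -0.195], [0.373, -0.256], [0.412, -0.323], [0.443, -0.393]]
[[0.022, -0.074], [0.035, -0.15], [0.038, -0.227], [0.032, -0.304], [0.016, -0.379], [-0.008, -0.452], [-0.042, -0.522], [-0.084, -0.586]]
[[-0.049, -0.059], [-0.106, -0.112], [-0.168, -0.157], [-0.236, -0.194], [-0.307, -0.223], [-0.382, -0.242], [-0.458, -0.253], [-0.535, -0.253]]
```

step_arm --steps '[[[0.074,-0.022,0,0,0,0],[0.144,-0.054,0,0,0,0],[0.21,-0.093,0,0,0,0],[0.271,-0.141,0,0,0,0],[0.325,-0.195,0,0,0,0],[0.373,-0.256,0,0,0,0],[0.412,-0.323,0,0,0,0],[0.443,-0.393,0,0,0,0]]]'

```text
time: 10.7
position: [0.612, 0.0008, 0.1286]
tool_rot: [[1.0, 0.0, 0.002], [0.0, -1.0, -0.001], [0.002, 0.001, -1.0]]
contact_force: [-1.3, -0.7, 8.7]
width: 0.0165
```

```bash
python3 - <<'E'
from g import *
o=get_obs();print(o["position"],o["contact_force"],o["width"])
for n in("top","scene"):
  c=camera(n);save(c,n+"4")
  for g in grips(c):print(n,g)
E
```

```text
[0.61204471 0.00081116 0.12863288] [-1.26706446 -0.7220737   8.72412733] 0.016496425056528145
scene (np.int32(61), array([305. , 250.3]), array([0.4998, 0.0382, 0.136 ]), array([0.4987, 0.0395, 0.136 ]))
scene (np.int32(66), array([328.6, 288.1]), array([ 0.6109, -0.0027,  0.136 ]), array([ 0.6099, -0.0039,  0.1372]))
scene (np.int32(27), array([336.1, 293.3]), array([ 0.632 , -0.0015,  0.136 ]), array([ 0.6326, -0.003 ,  0.1377]))
```

step_arm --steps '[[[0.022,-0.074,0,0,0,0],[0.035,-0.15,0,0,0,0],[0.038,-0.227,0,0,0,0],[0.032,-0.304,0,0,0,0],[0.016,-0.379,0,0,0,0],[-0.008,-0.452,0,0,0,0],[-0.042,-0.522,0,0,0,0],[-0.084,-0.586,0,0,0,0]]]'

```text
time: 11.8
position: [0.595, 0.1181, 0.1288]
tool_rot: [[1.0, 0.0, 0.003], [0.0, -1.0, -0.0], [0.003, 0.0, -1.0]]
contact_force: [-0.9, -2.4, 8.3]
width: 0.0167
```

```bash
python3 - <<'E'
from g import *
o=get_obs();print(o["position"],o["contact_force"],o["width"])
for n in("top","scene"):
  c=camera(n);save(c,n+"5")
  for g in grips(c):print(n,g)
E
```

```text
[0.59502628 0.11807398 0.12877223] [-0.92095902 -2.44426756  8.31964226] 0.016723331308573328
top (np.int32(20), array([415.4, 164.8]), array([ 0.6666, -0.1514,  0.136 ]), array([ 0.6664, -0.1504,  0.1335]))
scene (np.int32(79), array([355.8, 251.9]), array([0.5914, 0.1166, 0.136 ]), array([0.5904, 0.1138, 0.1375]))
scene (np.int32(64), array([305. , 250.4]), array([0.5  , 0.038, 0.136]), array([0.4992, 0.0389, 0.1363]))
scene (np.int32(64), array([326.1, 250.5]), array([0.537 , 0.0716, 0.136 ]), array([0.5365, 0.072 , 0.136 ]))
scene (np.int32(28), array([363. , 257.3]), array([0.614 , 0.1159, 0.136 ]), array([0.6149, 0.1144, 0.1362]))
```

View pics/scene5.png

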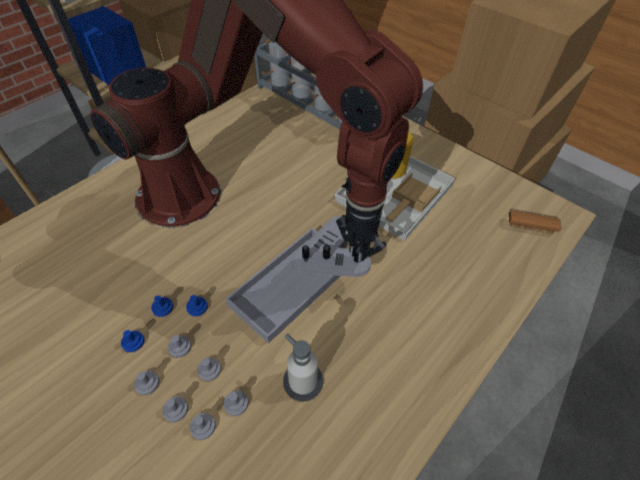

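step_arm --steps '[[[-0.049,-0.059,0,0,0,0],[-0.106,-0.112,0,0,0,0],[-0.168,-0.157,0,0,0,0],[-0.236,-0.194,0,0,0,0],[-0.307,-0.22,0,0,0,0],[-0.382,-0.237,0,0,0,0],[-0.458,-0.245,0,0,0,0],[-0.53,-0.245,0,0,0,0]]]'

```text
time: 12.9
position: [0.4895, 0.1677, 0.1289]
tool_rot: [[1.0, 0.001, 0.004], [0.001, -1.0, 0.002], [0.004, -0.002, -1.0]]
contact_force: [1.4, 0.1, 7.9]
width: 0.0165
```

step_arm --steps '[[[-0.01,0,0,0,0,0],[-0.01,0,0,0,0,0]]]'

```text
time: 13.15
position: [0.4876, 0.1675, 0.1289]
tool_rot: [[1.0, 0.001, 0.004], [0.001, -1.0, 0.001], [0.004, -0.001, -1.0]]
contact_force: [0.7, 1.2, 8.7]
width: 0.0164
```

```bash
python3 - <<'E'
from g import *
o=get_obs();print(o["position"],o["contact_force"],o["width"])
for n in("top","scene"):
  c=camera(n);save(c,n+"6")
  for g in grips(c):print(n,g)
E
```

```text
[0.48762193 0.1675192  0.12889196] [0.68486249 1.15367465 8.74316603] 0.016444399538679016
top (np.int32(23), array([415.3, 164.8]), array([ 0.6666, -0.1511,  0.136 ]), array([ 0.6668, -0.1505,  0.134 ]))
top (np.int32(36), array([335.9, 235.7]), array([0.4949, 0.0403, 0.136 ]), array([0.494 , 0.04  , 0.1363]))
top (np.int32(38), array([314.9, 238.2]), array([0.489 , 0.0895, 0.136 ]), array([0.4883, 0.0894, 0.1371]))
scene (np.int32(68), array([334.9, 218.6]), array([0.4863, 0.162 , 0.136 ]), array([0.4843, 0.1609, 0.137 ]))
scene (np.int32(34), array([342.1, 222.6]), array([0.5081, 0.1644, 0.136 ]), array([0.5089, 0.1629, 0.1356]))
scene (np.int32(65), array([317.5, 237.1]), array([0.4944, 0.0881, 0.136 ]), array([0.494 , 0.0892, 0.1352]))
scene (np.int32(69), array([305.3, 250.4]), array([0.5005, 0.0383, 0.136 ]), array([0.4997, 0.039 , 0.1361]))
```

step_arm --steps '[[[-0.015,0,0,0,0,0],[-0.015,0,0,0,0,0]]]'

```text
time: 13.5
position: [0.4872, 0.1675, 0.1292]
tool_rot: [[1.0, 0.0, 0.008], [0.0, -1.0, 0.001], [0.008, -0.001, -1.0]]
contact_force: [9.9, 0.3, 0.7]
width: 0.0166
```

```bash
python3 - <<'E'
from g import *
o=get_obs();print(o["position"],o["contact_force"],o["width"])
for n in("top","scene"):
  c=camera(n)
  for g in grips(c):print(n,g)
E
```

```text
[0.4871794  0.16750105 0.12915573] [9.87330493 0.30404715 0.68264618] 0.01659322753959289
top (np.int32(25), array([415.4, 164.6]), array([ 0.667 , -0.1513,  0.136 ]), array([ 0.667 , -0.1508,  0.1332]))
top (np.int32(34), array([335.9, 235.6]), array([0.4953, 0.0402, 0.136 ]), array([0.4941, 0.04  , 0.1368]))
top (np.int32(39), array([314.9, 238.1]), array([0.4891, 0.0895, 0.136 ]), array([0.4889, 0.0894, 0.1368]))
scene (np.int32(65), array([334.8, 218.1]), array([0.485 , 0.1632, 0.136 ]), array([0.4841, 0.1621, 0.1374]))
scene (np.int32(30), array([342. , 222.3]), array([0.5073, 0.165 , 0.136 ]), array([0.5087, 0.163 , 0.1358]))
scene (np.int32(67), array([317.4, 237.2]), array([0.4944, 0.0876, 0.136 ]), array([0.4929, 0.0884, 0.1351]))
scene (np.int32(67), array([305.3, 250.3]), array([0.5003, 0.0386, 0.136 ]), array([0.4998, 0.0391, 0.1351]))
```

step_arm --steps '[[[0.01,0,0,0,0,0],[0.01,0,0,0,0,0],[0.01,0,0,0,0,0],[0.01,0,-0.3,0,0,0],[0.01,0,-0.4,0,0,0],[0.01,0,-0.4,0,0,0]]]' --fingers 0.4

```text
time: 14.35
position: [0.486, 0.167, 0.2086]
tool_rot: [[1.0, 0.0, 0.003], [0.0, -1.0, 0.001], [0.003, -0.001, -1.0]]
contact_force: [0.2, 0.5, -0.6]
width: 0.0341
```

step_arm --steps '[[[0.05,0.64,0,0,0,0],[0.05,0.64,0,0,0,0],[0.05,0.64,0,0,0,0],[0.05,0.64,0,0,0,0],[0.05,0.64,0.2,0,0,0],[0.05,0.64,0.39,0,0,0],[0.05,0.64,0.39,0,0,0]]]'

```text
time: 15.22
position: [0.4926, 0.0403, 0.1269]
tool_rot: [[1.0, 0.002, -0.006], [0.002, -1.0, 0.001], [-0.006, -0.001, -1.0]]
contact_force: [-0.4, 0.1, 0.7]
width: 0.0344
```

step_arm --steps '[[[0,0,0,0,0,0],[0,0,0,0,0,0],[0,0,0,0,0,0],[0,0,0,0,0,0]]]' --fingers 0 --squeeze 40

```text
time: 15.72
position: [0.4956, 0.0395, 0.1302]
tool_rot: [[1.0, 0.001, 0.001], [0.001, -1.0, 0.001], [0.001, -0.001, -1.0]]
contact_force: [-2.8, 5.1, 3.4]
width: 0.0168
```

```bash
python3 - <<'E'
from g import *
o=get_obs();print(o["position"],o["contact_force"],o["width"])
c=camera("scene");save(c,"s7",(220,150,420,330),4)
for g in grips(c):print(g)
E
```

```text
[0.49564494 0.03946537 0.13021759] [-2.78672143  5.13913118  3.37725132] 0.01682896539037211
(np.int32(59), array([336.9, 219.8]), array([0.4927, 0.1625, 0.136 ]), array([0.492 , 0.1629, 0.1357]))
(np.int32(52), array([301.8, 249.3]), array([0.4923, 0.0351, 0.136 ]), array([0.4896, 0.0353, 0.1371]))
(np.int32(30), array([309. , 254.4]), array([0.5149, 0.0358, 0.136 ]), array([0.5165, 0.0341, 0.1368]))
```

View pics/s7.png

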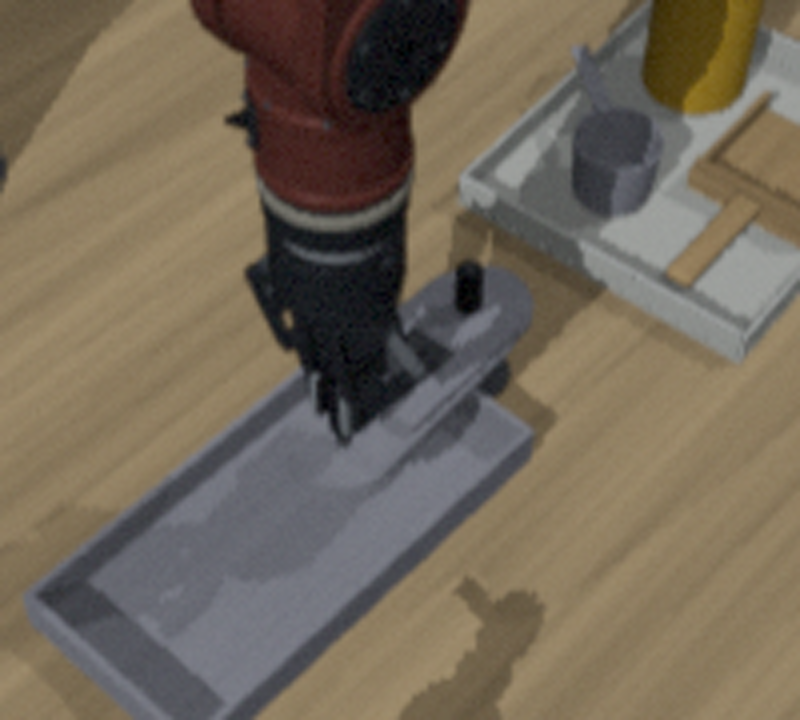

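```bash
python3 - <<'E'
import numpy as np
a=np.radians(np.linspace(-83.7,0,17)); p=np.stack([.15*np.cos(a),.15*np.sin(a)],1)
for k in (0,1):
    y=np.radians(45*k); d=(p[8*k+1:8*k+9]-p[8*k])/.2
    X=d@[np.cos(y),np.sin(y)]; Y=d@[np.sin(y),-np.cos(y)]
    print([[round(float(x),3),round(float(w),3),0,0,0,round(-.0625*(i+1),3)] for i,(x,w) in enumerate(zip(X,Y))])
E
```

```text
[[0.068, -0.011, 0, 0, 0, -0.062], [0.134, -0.027, 0, 0, 0, -0.125], [0.199, -0.05, 0, 0, 0, -0.188], [0.261, -0.079, 0, 0, 0, -0.25], [0.32, -0.113, 0, 0, 0, -0.312], [0.376, -0.152, 0, 0, 0, -0.375], [0.428, -0.196, 0, 0, 0, -0.438], [0.476, -0.245, 0, 0, 0, -0.5]]
[[0.068, -0.007, 0, 0, 0, -0.062], [0.135, -0.02, 0, 0, 0, -0.125], [0.201, -0.039, 0, 0, 0, -0.188], [0.265, -0.064, 0, 0, 0, -0.25], [0.326, -0.095, 0, 0, 0, -0.312], [0.384, -0.131, 0, 0, 0, -0.375], [0.439, -0.172, 0, 0, 0, -0.438], [0.489, -0.219, 0, 0, 0, -0.5]]
```

step_arm --steps '[[[0.068,-0.011,0,0,0,-0.062],[0.134,-0.027,0,0,0,-0.125],[0.199,-0.05,0,0,0,-0.188],[0.261,-0.079,0,0,0,-0.25],[0.32,-0.113,0,0,0,-0.312],[0.376,-0.152,0,0,0,-0.375],[0.428,-0.196,0,0,0,-0.438],[0.476,-0.245,0,0,0,-0.5]]]'

```text
time: 16.77
position: [0.5911, 0.0873, 0.1303]
tool_rot: [[0.705, 0.709, 0.001], [0.709, -0.705, -0.002], [-0.0, 0.002, -1.0]]
contact_force: [-2.6, -1.8, 2.7]
width: 0.0163
```

step_arm --steps '[[[0.068,-0.007,0,0,0,-0.062],[0.135,-0.02,0,0,0,-0.125],[0.201,-0.039,0,0,0,-0.188],[0.265,-0.064,0,0,0,-0.25],[0.326,-0.095,0,0,0,-0.312],[0.384,-0.131,0,0,0,-0.375],[0.439,-0.172,0,0,0,-0.438],[0.489,-0.219,0,0,0,-0.5]]]'

```text
time: 17.77
position: [0.6315, 0.1872, 0.1305]
tool_rot: [[-0.002, 1.0, 0.006], [1.0, 0.002, -0.002], [-0.002, 0.006, -1.0]]
contact_force: [7.7, -3.2, -2.7]
width: 0.0165
```

step_arm --steps '[[[0,0,0,0,0,0],[0,0,0,0,0,0]]]'

```text
time: 18.02
position: [0.6315, 0.1884, 0.1306]
tool_rot: [[-0.0, 1.0, 0.006], [1.0, 0.0, 0.001], [0.001, 0.006, -1.0]]
contact_force: [7.9, 3.0, -3.1]
width: 0.0164
```

```bash
python3 - <<'E'
from g import *
o=get_obs();print(o["position"],o["contact_force"],o["width"])
for n in ("top","scene"):
  c=camera(n);save(c,n+"8")
  for g in grips(c):print(n,g)
E
```

```text
[0.63146879 0.18842804 0.13055319] [ 7.91813767  2.9641726  -3.10895592] 0.016395751500596113
top (np.int32(21), array([415.6, 164.9]), array([ 0.6663, -0.1517,  0.136 ]), array([ 0.6661, -0.1507,  0.134 ]))
scene (np.int32(60), array([349.6, 217.2]), array([0.5103, 0.191 , 0.136 ]), array([0.509 , 0.1925, 0.1345]))
scene (np.int32(45), array([370.4, 233.4]), array([0.5817, 0.1852, 0.136 ]), array([0.5814, 0.184 , 0.137 ]))
scene (np.int32(35), array([392. , 244.1]), array([0.6407, 0.1941, 0.136 ]), array([0.6408, 0.1978, 0.1355]))
scene (np.int32(24), array([383.9, 249.2]), array([0.6356, 0.1685, 0.136 ]), array([0.6366, 0.1689, 0.1342]))
```

View pics/scene8.png

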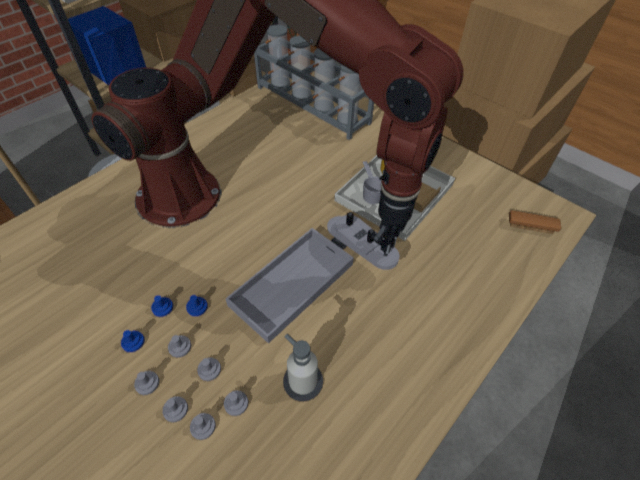

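step_arm --steps '[[[0,0,0,0,0,0],[0,0,0,0,0,0],[0,0,0,0,0,0],[0,0,-0.3,0,0,0],[0,0,-0.4,0,0,0],[0,0,-0.4,0,0,0]]]' --fingers 0.4

```text
time: 18.88
position: [0.6296, 0.1881, 0.2111]
tool_rot: [[-0.0, 1.0, 0.003], [1.0, 0.0, 0.0], [0.0, 0.003, -1.0]]
contact_force: [-0.0, 0.3, -0.2]
width: 0.0342
```

step_arm --steps '[[[-1,-0.35,0,0,0,0],[-1,-0.35,0,0,0,0],[-1,-0.35,0,0,0,0],[-1,-0.35,0,0,0,0],[-1,-0.35,0,0,0,0]]]' --fingers 0.6

```text
time: 19.5
position: [0.5574, -0.0135, 0.2081]
tool_rot: [[0.003, 1.0, -0.002], [1.0, -0.003, 0.0], [0.0, -0.002, -1.0]]
contact_force: [0.5, 1.3, 1.4]
width: 0.0511
```

```bash
cat > l.py <<'E'
from g import *
def lids(c,zt=0.048):
    """stem-top centres of the grey / blue lids outside the tray, plus in tray"""
    P=cloud(c); px=c["pixels"].astype(int); Z=P[...,2]; out=[]
    for lo,hi in ((0.036,0.060),):
        m=(Z>lo)&(Z<hi)&(P[...,1]<0.17)&(P[...,1]>-0.55)&(P[...,0]>0.2)&(P[...,0]<0.72)&(px.max(-1)>60)
        n,l,s,cen=cv2.connectedComponentsWithStats(m.astype(np.uint8))
        for i in range(1,n):
            if s[i,4]>10:
                q=P[l==i]; zz=q[:,2]; t=q[zz>zz.max()-0.006]; col=px[l==i].mean(0)
                out.append((("blue" if col[2]>col[0]+40 else "grey"),s[i,4],cen[i].round(),t.mean(0).round(4)))
    return out
E
python3 - <<'E'
from l import *
o=get_obs();print(o["position"],o["contact_force"],o["width"])
for n in ("top","scene"):
  c=camera(n);save(c,n+"9")
  for g in grips(c):print(n,g)
  for g in lids(c): print(n,*g)
E
```

```text
[ 0.55737911 -0.01354999  0.20814752] [0.48574696 1.34945616 1.37600469] 0.05112581355775269
top (np.int32(40), array([274.6, 179.8]), array([0.6285, 0.1858, 0.136 ]), array([0.6279, 0.1848, 0.1365]))
top (np.int32(41), array([274.5, 200.5]), array([0.5786, 0.1855, 0.136 ]), array([0.5773, 0.1846, 0.1367]))
top (np.int32(49), array([271.2, 231.3]), array([0.5051, 0.1924, 0.136 ]), array([0.5053, 0.1925, 0.1369]))
top grey 40 [464. 198.] [ 0.6042 -0.295   0.0474]
top grey 40 [494. 203.] [ 0.59   -0.3731  0.0471]
top grey 39 [502. 230.] [ 0.5199 -0.3903  0.0473]
top grey 44 [461. 237.] [ 0.5031 -0.2859  0.0476]
top grey 42 [507. 267.] [ 0.4276 -0.3974  0.0481]
top grey 41 [468. 273.] [ 0.4096 -0.2984  0.0475]
top blue 39 [495. 310.] [ 0.3188 -0.3626  0.0487]
top blue 47 [455. 320.] [ 0.2925 -0.2626  0.048 ]
scene (np.int32(59), array([349.7, 217.1]), array([0.5102, 0.1914, 0.136 ]), array([0.5091, 0.1923, 0.1352]))
scene (np.int32(61), array([370.9, 234.1]), array([0.584 , 0.1841, 0.136 ]), array([0.5834, 0.185 , 0.1364]))
scene (np.int32(66), array([387.3, 244.7]), array([0.6335, 0.1849, 0.136 ]), array([0.633 , 0.1855, 0.1362]))
scene blue 54 [193. 299.] [ 0.3545 -0.2016  0.0484]
scene blue 57 [158. 299.] [ 0.2922 -0.2605  0.0477]
scene blue 61 [127. 334.] [ 0.3189 -0.3611  0.0471]
scene grey 60 [175. 340.] [ 0.4101 -0.2949  0.0473]
scene grey 65 [206. 363.] [ 0.5036 -0.2833  0.047 ]
scene grey 75 [141. 377.] [ 0.4269 -0.3959  0.0474]
scene grey 112 [303. 385.] [ 0.6965 -0.1771  0.0573]
scene grey 71 [233. 397.] [ 0.6054 -0.2922  0.0474]
scene grey 76 [170. 404.] [ 0.5201 -0.3879  0.0471]
scene grey 80 [199. 421.] [ 0.5906 -0.3709  0.048 ]
```

View pics/top9.png

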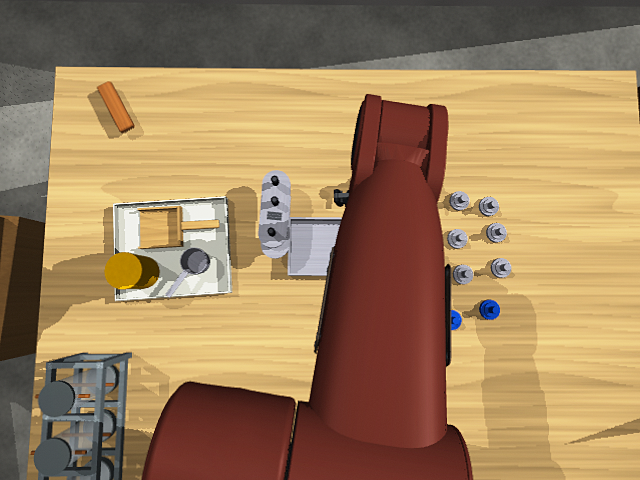

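The guard pack stands square at about 1.56 rad. The candidates are the grey lids and the blue ones in the crop already viewed (scz.png, an enlargement of scene pixels 110-380 by 200-470). The lids meant are the six grey steel ones, at scene pixels (175,340), (206,363), (141,377), (233,397), (170,404) and (199,421). The blue ones at (193,299), (158,299) and (127,334) are look-alikes. I'll start with the grey lid at (206,363), world (0.503, -0.2845).

step_arm --steps '[[[-1,-0.27,0,0,0,0],[-1,-0.27,0,0,0,0],[-1,-0.27,0,0,0,0],[-1,-0.27,0,0,0,0],[-1,-0.27,0,0,0,0]]]'

```text
time: 20.23
position: [0.5048, -0.212, 0.2088]
tool_rot: [[0.001, 1.0, -0.001], [1.0, -0.001, 0.001], [0.001, -0.001, -1.0]]
contact_force: [0.8, 0.1, -0.1]
width: 0.0513
```

step_arm --steps '[[[-0.36,0,0,0,0,0],[-0.36,0,0,0,0,0],[-0.36,0,0.3,0,0,0],[-0.36,0,0.5,0,0,0],[-0.36,0,0.5,0,0,0],[-0.36,0,0.5,0,0,0]]]'

```text
time: 20.98
position: [0.5059, -0.2834, 0.1108]
tool_rot: [[-0.002, 1.0, 0.001], [1.0, 0.002, -0.001], [-0.001, 0.001, -1.0]]
contact_force: [-0.3, 0.2, 0.7]
width: 0.0511
```

```bash
python3 - <<'E'
from l import *
o=get_obs();print(o["position"],o["contact_force"],o["width"])
c=camera("wrist");save(c,"w10")
for g in lids(c): print(*g)
E
```

```text
[ 0.50591852 -0.28341686  0.11080783] [-0.34591582  0.2113176   0.67088788] 0.05112636496042374
grey 1226 [292.  68.] [ 0.4088 -0.2957  0.0467]
grey 1085 [ 89. 109.] [ 0.4256 -0.3962  0.0468]
grey 979 [317. 255.] [ 0.5019 -0.2842  0.0467]
grey 1032 [132. 281.] [ 0.5179 -0.3877  0.0465]
grey 791 [303. 407.] [ 0.6024 -0.2932  0.0464]
grey 1066 [480. 465.] [ 0.648  -0.1722  0.0567]
```

View pics/w10.png

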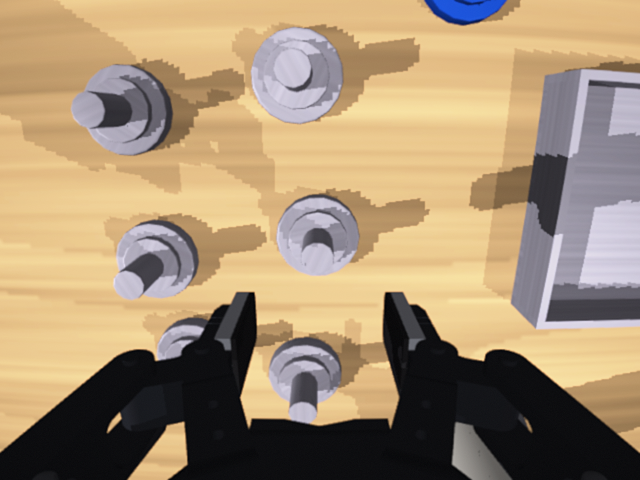

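step_arm --steps '[[[0,-0.015,0.2,0,0,0],[0,-0.015,0.37,0,0,0],[0,-0.015,0.37,0,0,0],[0,-0.015,0.37,0,0,0]]]'

```text
time: 21.52
position: [0.503, -0.2848, 0.0374]
tool_rot: [[-0.0, 1.0, 0.002], [1.0, 0.0, -0.002], [-0.002, 0.002, -1.0]]
contact_force: [0.4, -0.4, 0.4]
width: 0.0512
```

step_arm --steps '[[[0,0,0,0,0,0],[0,0,0,0,0,0],[0,0,0,0,0,0],[0,0,0,0,0,0]]]' --fingers 0 --squeeze 50

```text
time: 22.02
position: [0.5025, -0.2847, 0.0367]
tool_rot: [[-0.0, 1.0, 0.002], [1.0, 0.0, -0.001], [-0.001, 0.002, -1.0]]
contact_force: [-0.2, 0.7, 7.2]
width: 0.0162
```

step_arm --steps '[[[0,0,-0.2,0,0,0],[0,0,-0.4,0,0,0],[0,0,-0.5,0,0,0],[0,0,-0.5,0,0,0]]]'

```text
time: 22.52
position: [0.5027, -0.2848, 0.1371]
tool_rot: [[-0.0, 1.0, 0.003], [1.0, 0.0, -0.002], [-0.002, 0.003, -1.0]]
contact_force: [0.2, 0.2, -0.6]
width: 0.0161
```

step_arm --steps '[[[0.25,0.01,0,0,0,0],[0.5,0.02,0,0,0,0],[0.75,0.03,0,0,0,0],[0.95,0.05,0,0,0,0],[0.95,0.05,0,0,0,0]]]'

```text
time: 23.15
position: [0.5109, -0.0915, 0.1342]
tool_rot: [[-0.004, 1.0, -0.002], [1.0, 0.004, 0.001], [0.001, -0.002, -1.0]]
contact_force: [0.3, -0.4, -1.4]
width: 0.0168
```

step_arm --steps '[[[0.25,0,0,0,0,0],[0.5,0,0,0,0,0],[0.75,0,0,0,0,0],[0.87,0,0,0,0,0],[0.87,0,0,0,0,0],[0.87,0,0.2,0,0,0],[0.87,0,0.35,0,0,0],[0.87,0,0.35,0,0,0]]]'

```text
time: 24.15
position: [0.5097, 0.0785, 0.0632]
tool_rot: [[0.001, 1.0, -0.005], [1.0, -0.001, -0.0], [-0.0, -0.005, -1.0]]
contact_force: [0.2, -0.1, 0.4]
width: 0.0169
```

```bash
python3 - <<'E'
from l import *
o=get_obs();print(o["position"],o["contact_force"],o["width"])
c=camera("wrist");save(c,"w11")
E
```

```text
[0.50971648 0.07845058 0.06323367] [ 0.19232222 -0.07903202  0.36795092] 0.016904401196094418
```

View pics/w11.png

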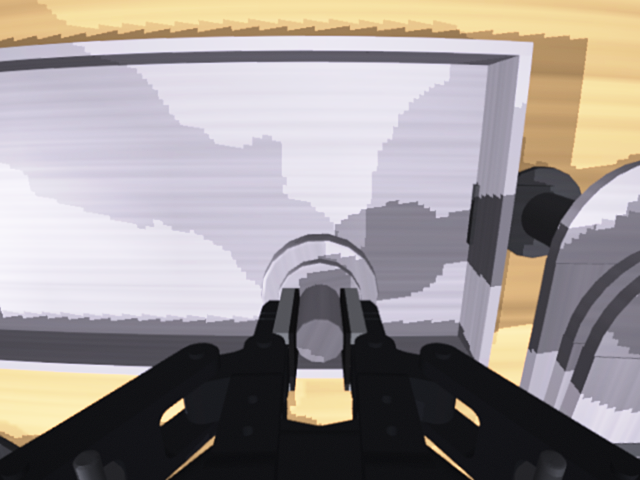

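The lid is held upright over the floor at the tray's far-left corner, so I'll set it down.

step_arm --steps '[[[0,0,0.06,0,0,0],[0,0,0.11,0,0,0],[0,0,0.11,0,0,0],[0,0,0.11,0,0,0]]]'

```text
time: 24.7
position: [0.5118, 0.08, 0.0435]
tool_rot: [[-0.0, 1.0, 0.0], [1.0, 0.0, -0.0], [-0.0, 0.0, -1.0]]
contact_force: [-0.5, 0.1, -0.5]
width: 0.0166
```

step_arm --steps '[[[0,0,0.01,0,0,0],[0,0,0.01,0,0,0]]]'

```text
time: 24.95
position: [0.512, 0.08, 0.0417]
tool_rot: [[-0.0, 1.0, 0.001], [1.0, 0.0, -0.0], [-0.0, 0.001, -1.0]]
contact_force: [-0.6, -0.7, 2.4]
width: 0.0165
```

step_arm --steps '[[[0,0,0,0,0,0],[0,0,0,0,0,0],[0,0,0,0,0,0],[0,0,-0.25,0,0,0],[0,0,-0.48,0,0,0],[-0.3,0,-0.48,0,0,0],[-0.6,0,-0.48,0,0,0],[-0.9,0,-0.48,0,0,0]]]' --fingers 0.6

```text
time: 25.95
position: [0.5116, -0.1017, 0.1376]
tool_rot: [[-0.001, 1.0, 0.001], [1.0, 0.001, -0.0], [-0.0, 0.001, -1.0]]
contact_force: [0.9, -0.5, -0.8]
width: 0.0512
```

```bash
python3 - <<'E'
from l import *
o=get_obs();print(o["position"],o["contact_force"],o["width"])
c=camera("scene");save(c,"s12",(110,190,410,450),2.6)
for g in lids(c): print(*g)
E
```

```text
[ 0.51157756 -0.10172785  0.13755962] [ 0.87705299 -0.50580571 -0.82354975] 0.05119354792125069
grey 55 [321. 265.] [0.514  0.0803 0.0532]
blue 55 [194. 299.] [ 0.3542 -0.2016  0.0476]
blue 55 [158. 299.] [ 0.293  -0.2604  0.0475]
blue 59 [127. 334.] [ 0.319  -0.3609  0.0477]
grey 61 [175. 340.] [ 0.4097 -0.295   0.0471]
grey 73 [141. 376.] [ 0.4274 -0.3955  0.0471]
grey 119 [303. 385.] [ 0.6942 -0.1786  0.0569]
grey 70 [233. 397.] [ 0.6055 -0.2925  0.0472]
grey 78 [170. 404.] [ 0.5196 -0.3879  0.0469]
grey 82 [199. 421.] [ 0.5905 -0.3701  0.047 ]
```

View pics/s12.png

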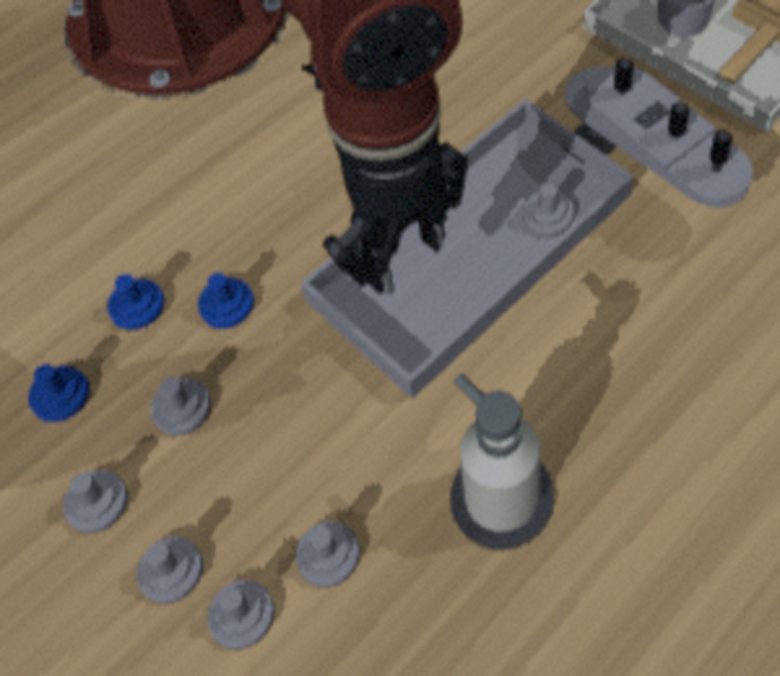

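The first lid stands in the tray. Next is the grey lid at (175,340), world (0.410, -0.2955).

step_arm --steps '[[[-0.97,-0.515,0,0,0,0],[-0.97,-0.515,0,0,0,0],[-0.97,-0.515,0,0,0,0],[-0.97,-0.515,0,0,0,0],[-0.97,-0.515,0,0,0,0],[-0.97,-0.515,0.25,0,0,0],[-0.97,-0.515,0.5,0,0,0],[-0.97,-0.515,0.5,0,0,0]]]'

```text
time: 27.0
position: [0.4069, -0.2911, 0.0348]
tool_rot: [[-0.001, 1.0, -0.005], [1.0, 0.001, 0.005], [0.005, -0.005, -1.0]]
contact_force: [-0.9, -0.2, 0.9]
width: 0.0515
```

step_arm --steps '[[[0,0,0,0,0,0],[0,0,0,0,0,0],[0,0,0,0,0,0],[0,0,0,0,0,0]]]' --fingers 0

```text
time: 27.5
position: [0.41, -0.2949, 0.0394]
tool_rot: [[-0.0, 1.0, 0.003], [1.0, 0.0, -0.002], [-0.002, 0.003, -1.0]]
contact_force: [1.1, 2.1, 6.1]
width: 0.0164
```

step_arm --steps '[[[0,0,-0.2,0,0,0],[0,0,-0.4,0,0,0],[0,0,-0.5,0,0,0],[0,0,-0.5,0,0,0]]]'

```text
time: 28.0
position: [0.41, -0.2952, 0.1399]
tool_rot: [[-0.0, 1.0, 0.004], [1.0, 0.0, -0.004], [-0.004, 0.004, -1.0]]
contact_force: [-0.1, 0.1, -0.9]
width: 0.0161
```

step_arm --steps '[[[0.25,0.05,0,0,0,0],[0.5,0.1,0,0,0,0],[0.75,0.15,0,0,0,0],[0.95,0.185,0,0,0,0],[0.95,0.185,0,0,0,0]]]'

```text
time: 28.62
position: [0.4452, -0.1015, 0.1367]
tool_rot: [[-0.004, 1.0, -0.001], [1.0, 0.004, 0.001], [0.001, -0.001, -1.0]]
contact_force: [0.8, -0.2, -0.6]
width: 0.0162
```

step_arm --steps '[[[0.25,0,0,0,0,0],[0.5,0,0,0,0,0],[0.75,0,0,0,0,0],[0.925,0,0,0,0,0],[0.925,0,0,0,0,0],[0.925,0,0.2,0,0,0],[0.925,0,0.4,0,0,0],[0.925,0,0.4,0,0,0]]]'

```text
time: 29.62
position: [0.4433, 0.0797, 0.0553]
tool_rot: [[0.001, 1.0, -0.005], [1.0, -0.001, -0.001], [-0.001, -0.005, -1.0]]
contact_force: [-0.3, 0.6, -0.2]
width: 0.0161
```

```bash
python3 - <<'E'
from l import *
o=get_obs();print(o["position"],o["contact_force"],o["width"])
c=camera("wrist");save(c,"w13",None,.7)
E
```

```text
[0.44334127 0.07966481 0.05529712] [-0.29833483  0.58653781 -0.2059168 ] 0.016070803623243927
```

View pics/w13.png

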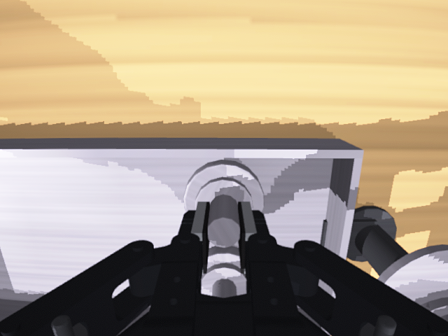

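step_arm --steps '[[[0,0,0.04,0,0,0],[0,0,0.078,0,0,0],[0,0,0.08,0,0,0],[0,0,0.08,0,0,0]]]'

```text
time: 30.18
position: [0.4474, 0.0807, 0.0424]
tool_rot: [[-0.0, 1.0, 0.004], [1.0, 0.0, -0.0], [-0.0, 0.004, -1.0]]
contact_force: [0.6, -0.8, 5.1]
width: 0.016
```

step_arm --steps '[[[0,0,0,0,0,0],[0,0,0,0,0,0],[0,0,0,0,0,0],[0,0,-0.25,0,0,0],[0,0,-0.48,0,0,0],[-0.3,0,-0.48,0,0,0],[-0.6,0,-0.48,0,0,0],[-0.9,0,-0.48,0,0,0]]]' --fingers 0.6

```text
time: 31.18
position: [0.4456, -0.1007, 0.1376]
tool_rot: [[-0.001, 1.0, 0.001], [1.0, 0.001, -0.0], [-0.0, 0.001, -1.0]]
contact_force: [1.3, 0.2, -0.6]
width: 0.0516
```

```bash
python3 - <<'E'
from l import *
o=get_obs();print(o["position"],o["contact_force"],o["width"])
c=camera("scene");save(c,"s14",(110,190,410,450),2)
for g in lids(c): print(*g)
E
```

```text
[ 0.44556385 -0.10070752  0.13757565] [ 1.34228025  0.20908598 -0.5797593 ] 0.05164989884265374
grey 57 [302. 250.] [0.4467 0.0812 0.0527]
grey 56 [321. 265.] [0.5137 0.0804 0.0522]
blue 55 [193. 299.] [ 0.3543 -0.2018  0.0474]
blue 57 [158. 299.] [ 0.2928 -0.2602  0.0467]
blue 60 [127. 334.] [ 0.3183 -0.3603  0.0482]
grey 72 [141. 377.] [ 0.4272 -0.3954  0.0472]
grey 114 [302. 385.] [ 0.6958 -0.1775  0.0573]
grey 71 [233. 397.] [ 0.6056 -0.2926  0.0475]
grey 77 [171. 404.] [ 0.5198 -0.3877  0.0474]
grey 80 [199. 421.] [ 0.5905 -0.3706  0.0471]
```

View pics/s14.png

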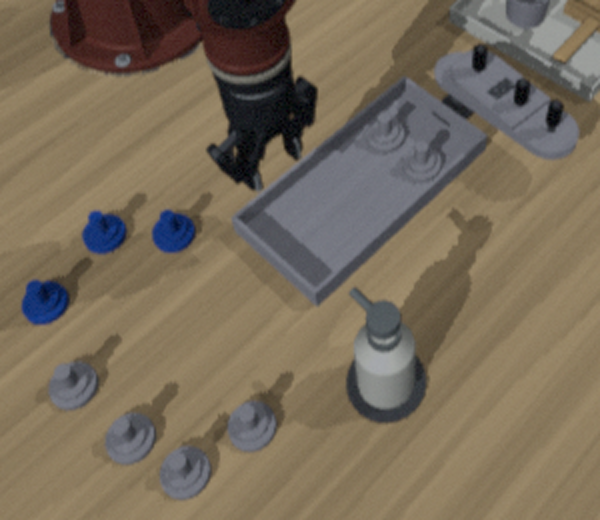

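Two lids are in. Next is the grey lid at (141,377), world (0.427, -0.3955).

step_arm --steps '[[[-0.3,0,0,0,0,0],[-0.6,-0.05,0,0,0,0],[-0.9,-0.095,0,0,0,0]]]'

```text
time: 31.6
position: [0.4261, -0.2808, 0.1373]
tool_rot: [[-0.0, 1.0, 0.0], [1.0, 0.0, 0.0], [0.0, 0.0, -1.0]]
contact_force: [1.3, -0.6, 0.6]
width: 0.0518
```

step_arm --steps '[[[-0.3,0,0,0,0,0],[-0.58,0,0,0,0,0],[-0.58,0,0,0,0,0],[-0.58,0,0,0,0,0],[-0.58,0,0.25,0,0,0],[-0.58,0,0.5,0,0,0],[-0.58,0,0.5,0,0,0],[-0.58,0,0.5,0,0,0]]]'

```text
time: 32.6
position: [0.4275, -0.395, 0.039]
tool_rot: [[-0.001, 1.0, 0.001], [1.0, 0.001, -0.001], [-0.001, 0.001, -1.0]]
contact_force: [-0.3, -0.7, 0.8]
width: 0.0514
```

step_arm --steps '[[[0,0,0,0,0,0],[0,0,0,0,0,0],[0,0,0,0,0,0],[0,0,0,0,0,0]]]' --fingers 0

```text
time: 33.1
position: [0.4275, -0.3959, 0.0391]
tool_rot: [[-0.0, 1.0, 0.002], [1.0, 0.0, -0.002], [-0.002, 0.002, -1.0]]
contact_force: [-0.6, 1.1, 9.3]
width: 0.0161
```

step_arm --steps '[[[0,0,-0.2,0,0,0],[0,0,-0.4,0,0,0],[0,0,-0.5,0,0,0],[0,0,-0.5,0,0,0]]]'

```text
time: 33.6
position: [0.4275, -0.3961, 0.1393]
tool_rot: [[-0.0, 1.0, 0.003], [1.0, 0.0, -0.003], [-0.003, 0.003, -1.0]]
contact_force: [-0.9, -0.3, -1.1]
width: 0.0158
```

step_arm --steps '[[[0.25,0.02,0,0,0,0],[0.5,0.05,0,0,0,0],[0.75,0.08,0,0,0,0],[0.95,0.097,0,0,0,0],[0.95,0.097,0,0,0,0]]]'

```text
time: 34.22
position: [0.4453, -0.2023, 0.1364]
tool_rot: [[-0.003, 1.0, -0.002], [1.0, 0.003, 0.002], [0.002, -0.002, -1.0]]
contact_force: [0.1, -0.9, -0.8]
width: 0.0164
```

step_arm --steps '[[[0.25,0,0,0,0,0],[0.5,0,0,0,0,0],[0.75,0,0,0,0,0],[0.98,0,0,0,0,0],[0.98,0,0,0,0,0],[0.98,0,0.2,0,0,0],[0.98,0,0.4,0,0,0],[0.98,0,0.4,0,0,0]]]'

```text
time: 35.22
position: [0.4439, -0.0099, 0.0552]
tool_rot: [[0.001, 1.0, -0.005], [1.0, -0.001, 0.001], [0.001, -0.005, -1.0]]
contact_force: [-0.7, -0.5, -0.0]
width: 0.0163
```

```bash
python3 - <<'E'
from l import *
o=get_obs();print(o["position"],o["contact_force"],o["width"])
c=camera("wrist");save(c,"w15",None,.7)
E
```

```text
[ 0.4439168  -0.00992444  0.0551895 ] [-0.69778534 -0.51361706 -0.03521964] 0.016312091259458542
```

View pics/w15.png

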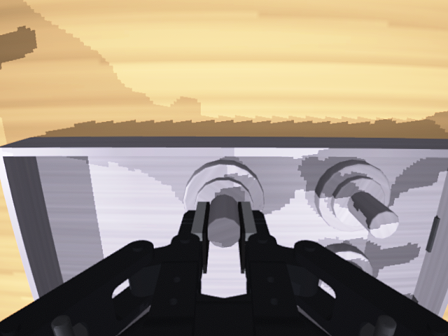

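The third lid is held upright over the middle near spot, clear of the others. I'll set it down.

step_arm --steps '[[[0,0,0.04,0,0,0],[0,0,0.078,0,0,0],[0,0,0.08,0,0,0],[0,0,0.08,0,0,0]]]'

```text
time: 35.78
position: [0.4475, -0.0095, 0.0421]
tool_rot: [[-0.0, 1.0, 0.003], [1.0, 0.0, -0.001], [-0.001, 0.003, -1.0]]
contact_force: [1.1, -1.6, 3.3]
width: 0.0161
```

step_arm --steps '[[[0,0,0,0,0,0],[0,0,0,0,0,0],[0,0,0,0,0,0],[0,0,-0.25,0,0,0],[0,0,-0.48,0,0,0],[-0.3,0,-0.48,0,0,0],[-0.6,0,-0.48,0,0,0],[-0.9,0,-0.48,0,0,0]]]' --fingers 0.6

```text
time: 36.78
position: [0.4459, -0.1908, 0.1375]
tool_rot: [[-0.001, 1.0, 0.001], [1.0, 0.001, -0.0], [-0.0, 0.001, -1.0]]
contact_force: [1.4, -0.3, -0.0]
width: 0.0509
```

```bash
python3 - <<'E'
from l import *
o=get_obs();print(o["position"],o["contact_force"],o["width"])
c=camera("scene");save(c,"s16",(110,190,410,450),2)
for g in lids(c): print(*g)
E
```

```text
[ 0.44590001 -0.19075627  0.13752623] [ 1.36386358 -0.34252512 -0.00333493] 0.05092104431513362
grey 58 [302. 251.] [0.4456 0.0812 0.0529]
grey 53 [321. 265.] [0.5141 0.0804 0.0544]
grey 57 [277. 271.] [ 0.4461 -0.0087  0.0526]
blue 56 [158. 299.] [ 0.2927 -0.2606  0.048 ]
blue 58 [127. 334.] [ 0.3187 -0.3612  0.0469]
grey 111 [303. 385.] [ 0.6974 -0.1768  0.0573]
grey 73 [233. 397.] [ 0.6061 -0.2924  0.0474]
grey 75 [170. 404.] [ 0.5197 -0.3877  0.0466]
grey 82 [199. 421.] [ 0.5906 -0.3708  0.0469]
```

View pics/s16.png

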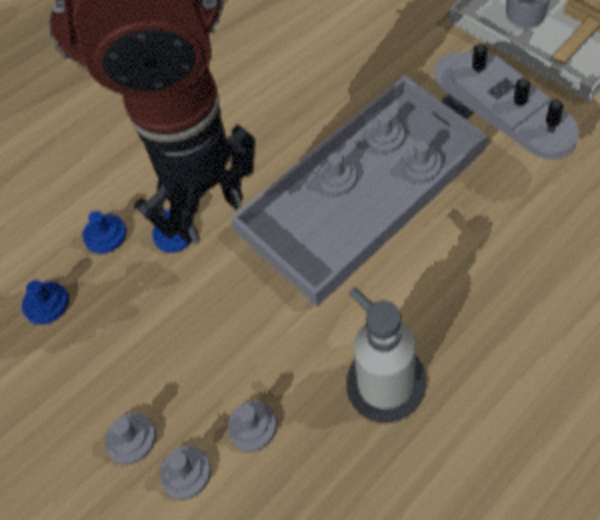

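Three lids are in. Next is the grey lid at (170,404), world (0.520, -0.388).

step_arm --steps '[[[-0.3,0.11,0,0,0,0],[-0.6,0.22,0,0,0,0],[-0.99,0.365,0,0,0,0],[-0.99,0.365,0,0,0,0],[-0.99,0.365,0,0,0,0],[-0.99,0.365,0.25,0,0,0],[-0.99,0.365,0.5,0,0,0],[-0.99,0.365,0.5,0,0,0]]]'

```text
time: 37.83
position: [0.5163, -0.3834, 0.034]
tool_rot: [[-0.001, 1.0, -0.006], [1.0, 0.001, 0.006], [0.006, -0.006, -1.0]]
contact_force: [-0.3, 0.7, 0.8]
width: 0.0511
```

step_arm --steps '[[[0,0,0,0,0,0],[0,0,0,0,0,0],[0,0,0,0,0,0],[0,0,0,0,0,0]]]' --fingers 0

```text
time: 38.33
position: [0.5204, -0.388, 0.04]
tool_rot: [[-0.0, 1.0, 0.003], [1.0, 0.0, -0.002], [-0.002, 0.003, -1.0]]
contact_force: [0.4, 1.2, 7.9]
width: 0.0159
```

step_arm --steps '[[[0,0,-0.2,0,0,0],[0,0,-0.4,0,0,0],[0,0,-0.5,0,0,0],[0,0,-0.5,0,0,0]]]'

```text
time: 38.83
position: [0.5203, -0.3882, 0.1403]
tool_rot: [[-0.0, 1.0, 0.004], [1.0, 0.0, -0.004], [-0.004, 0.004, -1.0]]
contact_force: [0.4, -0.4, -0.5]
width: 0.0165
```

step_arm --steps '[[[0.25,0,0,0,0,0],[0.5,-0.02,0,0,0,0],[0.75,-0.03,0,0,0,0],[0.95,-0.036,0,0,0,0],[0.95,-0.036,0,0,0,0]]]'

```text
time: 39.45
position: [0.5111, -0.1943, 0.1368]
tool_rot: [[-0.003, 1.0, -0.001], [1.0, 0.003, 0.001], [0.001, -0.001, -1.0]]
contact_force: [0.6, -0.6, -0.6]
width: 0.0161
```

step_arm --steps '[[[0.25,0,0,0,0,0],[0.5,0,0,0,0,0],[0.75,0,0,0,0,0],[0.94,0,0,0,0,0],[0.94,0,0,0,0,0],[0.94,0,0.2,0,0,0],[0.94,0,0.4,0,0,0],[0.94,0,0.4,0,0,0]]]'

```text
time: 40.45
position: [0.5097, -0.01, 0.055]
tool_rot: [[0.001, 1.0, -0.005], [1.0, -0.001, 0.0], [0.0, -0.005, -1.0]]
contact_force: [-1.3, -1.3, -0.2]
width: 0.0158
```

```bash
python3 - <<'E'
from l import *
o=get_obs();print(o["position"],o["contact_force"],o["width"])
c=camera("wrist");save(c,"w17",None,.7)
E
```

```text
[ 0.50967845 -0.01004228  0.05499186] [-1.34296576 -1.28920356 -0.23034375] 0.015827633697617464
```

View pics/w17.png

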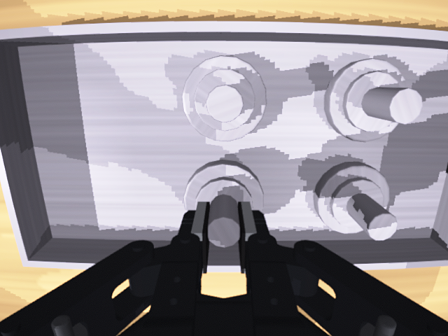

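The fourth lid is held over the middle far spot with room all round. I'll set it down.

step_arm --steps '[[[0,0,0.04,0,0,0],[0,0,0.075,0,0,0],[0,0,0.08,0,0,0],[0,0,0.08,0,0,0]]]'

```text
time: 41.0
position: [0.5133, -0.0096, 0.0439]
tool_rot: [[-0.0, 1.0, 0.004], [1.0, 0.0, -0.001], [-0.001, 0.004, -1.0]]
contact_force: [-7.1, -0.6, 26.0]
width: 0.0163
```

step_arm --steps '[[[0,0,0,0,0,0],[0,0,0,0,0,0],[0,0,0,0,0,0],[0,0,-0.25,0,0,0],[0,0,-0.48,0,0,0],[-0.3,0,-0.48,0,0,0],[-0.6,0,-0.48,0,0,0],[-0.9,0,-0.48,0,0,0]]]' --fingers 0.6

```text
time: 42.0
position: [0.5118, -0.1908, 0.1375]
tool_rot: [[-0.001, 1.0, 0.0], [1.0, 0.001, -0.0], [-0.0, 0.0, -1.0]]
contact_force: [1.1, -0.8, 0.1]
width: 0.0514
```

```bash
python3 - <<'E'
from l import *
o=get_obs();print(o["position"],o["contact_force"],o["width"])
c=camera("scene");save(c,"s18",(110,190,410,450),2)
for g in lids(c): print(*g)
E
```

```text
[ 0.51181792 -0.19076022  0.1374549 ] [ 1.08661066 -0.75699596  0.05720617] 0.05136659347931508
grey 56 [302. 250.] [0.4473 0.0817 0.0535]
grey 53 [321. 265.] [0.5136 0.0806 0.0527]
grey 56 [277. 271.] [ 0.4461 -0.0087  0.0524]
grey 61 [296. 287.] [ 0.5134 -0.0093  0.0532]
blue 56 [194. 299.] [ 0.3544 -0.202   0.0468]
blue 58 [158. 300.] [ 0.2927 -0.26    0.0475]
blue 64 [127. 334.] [ 0.3186 -0.3607  0.0474]
grey 113 [303. 385.] [ 0.696  -0.1772  0.0572]
grey 72 [233. 397.] [ 0.6062 -0.2924  0.0475]
grey 82 [199. 421.] [ 0.5904 -0.3705  0.047 ]
```

View pics/s18.png

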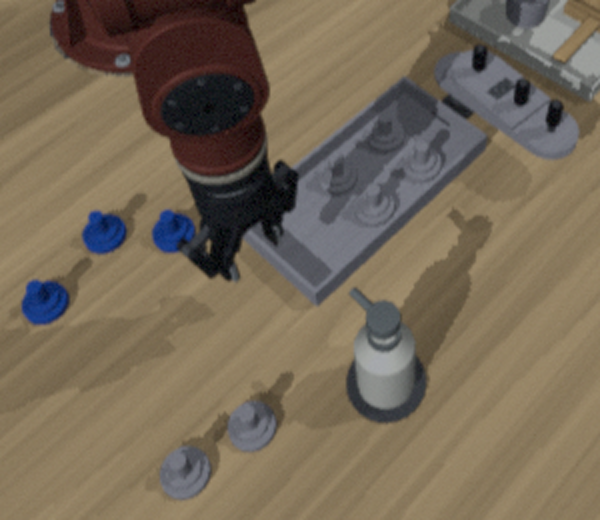

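Four lids are in. Next is the grey lid at (199,421), world (0.590, -0.3705).

step_arm --steps '[[[-0.3,0.1,0,0,0,0],[-0.6,0.22,0,0,0,0],[-0.905,0.385,0,0,0,0],[-0.905,0.385,0,0,0,0],[-0.905,0.385,0,0,0,0],[-0.905,0.385,0.25,0,0,0],[-0.905,0.385,0.49,0,0,0],[-0.905,0.385,0.49,0,0,0]]]'

```text
time: 43.05
position: [0.586, -0.3664, 0.0361]
tool_rot: [[-0.001, 1.0, -0.006], [1.0, 0.001, 0.005], [0.005, -0.006, -1.0]]
contact_force: [0.9, 0.5, -0.0]
width: 0.0515
```

step_arm --steps '[[[0,0,0,0,0,0],[0,0,0,0,0,0],[0,0,0,0,0,0],[0,0,0,0,0,0]]]' --fingers 0

```text
time: 43.55
position: [0.5903, -0.3709, 0.0421]
tool_rot: [[-0.0, 1.0, 0.003], [1.0, 0.0, -0.002], [-0.002, 0.003, -1.0]]
contact_force: [-0.6, 1.3, 9.0]
width: 0.016
```

step_arm --steps '[[[0,0,-0.2,0,0,0],[0,0,-0.4,0,0,0],[0,0,-0.5,0,0,0],[0,0,-0.5,0,0,0]]]'

```text
time: 44.05
position: [0.5901, -0.371, 0.1423]
tool_rot: [[-0.0, 1.0, 0.004], [1.0, 0.0, -0.003], [-0.003, 0.004, -1.0]]
contact_force: [0.2, 0.7, -1.5]
width: 0.0158
```

step_arm --steps '[[[0.1,-0.2,0,0,0,0],[0.3,-0.385,0,0,0,0],[0.5,-0.385,0,0,0,0],[0.7,-0.385,0,0,0,0],[0.7,-0.385,0,0,0,0]]]'

```text
time: 44.68
position: [0.511, -0.2274, 0.1387]
tool_rot: [[-0.003, 1.0, -0.001], [1.0, 0.003, 0.001], [0.001, -0.001, -1.0]]
contact_force: [-0.6, -0.1, -0.6]
width: 0.0158
```

step_arm --steps '[[[0.25,0,0,0,0,0],[0.5,0,0,0,0,0],[0.655,0,0,0,0,0],[0.655,0,0,0,0,0],[0.655,0,0,0,0,0],[0.655,0,0.2,0,0,0],[0.655,0,0.4,0,0,0],[0.655,0,0.4,0,0,0]]]'

```text
time: 45.68
position: [0.5097, -0.0996, 0.057]
tool_rot: [[0.002, 1.0, -0.005], [1.0, -0.001, 0.001], [0.001, -0.005, -1.0]]
contact_force: [-0.2, 0.0, -1.2]
width: 0.0162
```

```bash
python3 - <<'E'
from l import *
o=get_obs();print(o["position"],o["contact_force"],o["width"])
c=camera("wrist");save(c,"w19",None,.7)
E
```

```text
[ 0.50966616 -0.09964716  0.05702867] [-0.16162079  0.03580171 -1.23105261] 0.01622118533065322
```

View pics/w19.png

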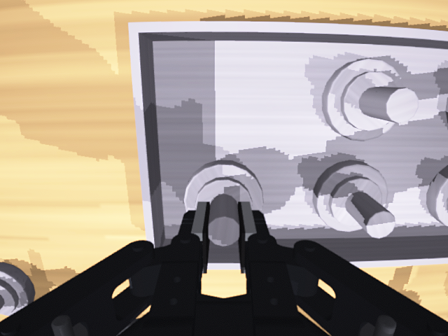

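The fifth lid is held inside the near-right wall with a gap to spare. I'll set it down.

step_arm --steps '[[[0,0,0.03,0,0,0],[0,0,0.06,0,0,0],[0,0,0.072,0,0,0],[0,0,0.076,0,0,0],[0,0,0.076,0,0,0]]]'

```text
time: 46.35
position: [0.5127, -0.0996, 0.047]
tool_rot: [[-0.0, 1.0, 0.002], [1.0, 0.0, -0.002], [-0.002, 0.002, -1.0]]
contact_force: [-10.3, 1.3, 33.1]
width: 0.0159
```

step_arm --steps '[[[0,0,0,0,0,0],[0,0,0,0,0,0],[0,0,0,0,0,0],[0,0,-0.25,0,0,0],[0,0,-0.48,0,0,0],[-0.3,0,-0.48,0,0,0],[-0.6,0,-0.48,0,0,0],[-0.6,0,-0.48,0,0,0]]]' --fingers 0.6

```text
time: 47.35
position: [0.5119, -0.2229, 0.14]
tool_rot: [[0.004, 1.0, 0.001], [1.0, -0.004, -0.001], [-0.001, 0.001, -1.0]]
contact_force: [0.7, 1.3, 0.4]
width: 0.0512
```

```bash
python3 - <<'E'
from l import *
o=get_obs();print(o["position"],o["contact_force"],o["width"])
c=camera("scene");save(c,"s20",(110,190,410,450),2)
for g in lids(c): print(*g)
E
```

```text
[ 0.51191636 -0.22293326  0.13999061] [0.72277828 1.25057198 0.35248723] 0.05119322747208206
grey 50 [302. 250.] [0.4464 0.0812 0.0531]
grey 55 [321. 265.] [0.5147 0.0799 0.0533]
grey 57 [277. 271.] [ 0.4468 -0.0094  0.053 ]
grey 60 [296. 286.] [ 0.5131 -0.0088  0.0535]
blue 57 [158. 300.] [ 0.2931 -0.2604  0.0468]
blue 13 [191. 300.] [ 0.3533 -0.2078  0.0478]
grey 57 [270. 310.] [ 0.5134 -0.0987  0.052 ]
blue 65 [127. 335.] [ 0.3188 -0.3614  0.047 ]
grey 112 [302. 385.] [ 0.6937 -0.1794  0.0567]
grey 72 [233. 397.] [ 0.6057 -0.2928  0.0474]
```

View pics/s20.png

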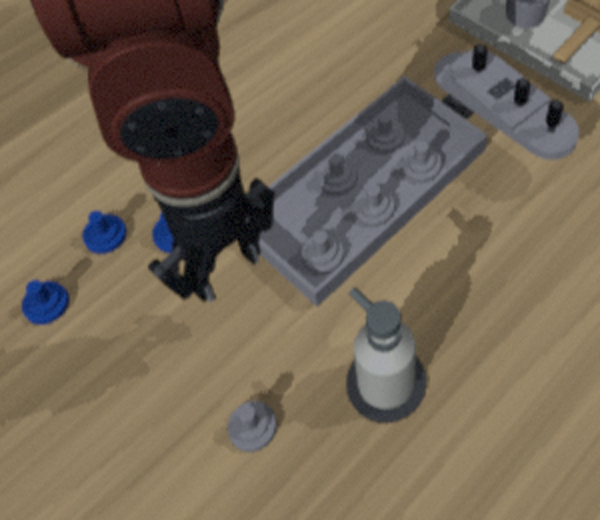

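Five lids are in. The last is the grey lid at (233,397), world (0.606, -0.2925).

step_arm --steps '[[[-0.2,0.25,0,0,0,0],[-0.365,0.465,0,0,0,0],[-0.365,0.465,0,0,0,0],[-0.365,0.465,0,0,0,0],[-0.365,0.465,0.25,0,0,0],[-0.365,0.465,0.5,0,0,0],[-0.365,0.465,0.5,0,0,0],[-0.365,0.465,0.5,0,0,0]]]'

```text
time: 48.4
position: [0.6054, -0.2919, 0.0423]
tool_rot: [[-0.001, 1.0, 0.001], [1.0, 0.001, -0.001], [-0.001, 0.001, -1.0]]
contact_force: [0.1, -0.5, -0.2]
width: 0.0515
```

step_arm --steps '[[[0,0,0,0,0,0],[0,0,0,0,0,0],[0,0,0,0,0,0],[0,0,0,0,0,0]]]' --fingers 0

```text
time: 48.9
position: [0.6059, -0.2927, 0.0421]
tool_rot: [[-0.0, 1.0, 0.002], [1.0, 0.0, -0.001], [-0.001, 0.002, -1.0]]
contact_force: [-1.1, -0.5, 8.5]
width: 0.0162
```

step_arm --steps '[[[0,0,-0.2,0,0,0],[0,0,-0.4,0,0,0],[0,0,-0.5,0,0,0],[0,0,-0.5,0,0,0]]]'

```text
time: 49.4
position: [0.606, -0.2927, 0.1423]
tool_rot: [[-0.0, 1.0, 0.003], [1.0, 0.0, -0.002], [-0.002, 0.003, -1.0]]
contact_force: [-0.3, -0.6, -1.7]
width: 0.0161
```

step_arm --steps '[[[0,-0.25,0,0,0,0],[0,-0.5,0,0,0,0],[0.1,-0.795,0,0,0,0],[0.3,-0.795,0,0,0,0],[0.3,-0.795,0,0,0,0]]]'

```text
time: 50.02
position: [0.4444, -0.2298, 0.1393]
tool_rot: [[-0.001, 1.0, -0.002], [1.0, 0.001, 0.002], [0.002, -0.002, -1.0]]
contact_force: [1.0, -1.2, -1.4]
width: 0.0164
```

step_arm --steps '[[[0.25,0,0,0,0,0],[0.5,0,0,0,0,0],[0.665,0,0,0,0,0],[0.665,0,0,0,0,0],[0.665,0,0,0,0,0],[0.665,0,0.2,0,0,0],[0.665,0,0.4,0,0,0],[0.665,0,0.4,0,0,0]]]'

```text
time: 51.02
position: [0.4439, -0.0994, 0.0581]
tool_rot: [[0.001, 1.0, -0.005], [1.0, -0.001, 0.002], [0.002, -0.005, -1.0]]
contact_force: [0.8, -0.0, 0.9]
width: 0.0158
```

```bash
python3 - <<'E'
from l import *
o=get_obs();print(o["position"],o["contact_force"],o["width"])
c=camera("wrist");save(c,"w21",None,.7)
E
```

```text
[ 0.44386786 -0.09940844  0.05805154] [ 0.79073195 -0.0225016   0.94638885] 0.015834318197515847
```

View pics/w21.png

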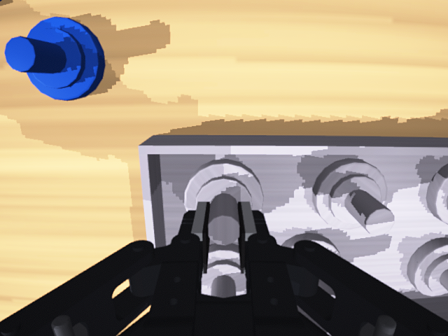

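The sixth lid is held over the last free spot. I'll lower it gently and let it go.

step_arm --steps '[[[0,0,0.03,0,0,0],[0,0,0.06,0,0,0],[0,0,0.068,0,0,0],[0,0,0.068,0,0,0],[0,0,0.068,0,0,0]]]'

```text
time: 51.7
position: [0.4461, -0.0993, 0.047]
tool_rot: [[-0.0, 1.0, 0.001], [1.0, 0.0, -0.001], [-0.001, 0.001, -1.0]]
contact_force: [-2.8, -1.2, 6.1]
width: 0.0162
```

step_arm --steps '[[[0,0,0,0,0,0],[0,0,0,0,0,0],[0,0,0,0,0,0],[0,0,-0.25,0,0,0],[0,0,-0.5,0,0,0],[-0.3,0,-0.75,0,0,0],[-0.6,0,-0.9,0,0,0],[-0.9,0,-0.9,0,0,0]]]' --fingers 0.6

```text
time: 52.7
position: [0.4467, -0.2657, 0.227]
tool_rot: [[-0.001, 1.0, 0.003], [1.0, 0.001, -0.002], [-0.002, 0.003, -1.0]]
contact_force: [1.3, 0.4, 0.4]
width: 0.051
```

step_arm --steps '[[[0,0,0,0,0,0],[0,0,0,0,0,0]]]' --fingers 0

```text
time: 52.95
position: [0.4454, -0.2634, 0.2241]
tool_rot: [[0.001, 1.0, -0.001], [1.0, -0.001, 0.001], [0.001, -0.001, -1.0]]
contact_force: [0.2, 0.1, -0.9]
width: 0.0156
```

```bash
python3 - <<'E'
from l import *
o=get_obs();print(o["position"],o["contact_force"],o["width"])
for n in("scene","top"):
  c=camera(n);save(c,n+"22",(110,190,410,450) if n=="scene" else (240,120,540,345),2.6)
  for g in lids(c): print(n,*g)
  P=cloud(c);Z=P[...,2]
  m=(Z>.170)&(Z<.182)&(P[...,0]>0.6)&(P[...,0]<0.75)&(P[...,1]>-.25)&(P[...,1]<-.1)
  k,l,s,cen=cv2.connectedComponentsWithStats(m.astype(np.uint8))
  for i in range(1,k):
    if s[i,4]>15: q=P[l==i]; print("noz",s[i].tolist(),q.mean(0).round(4),q.min(0).round(3),q.max(0).round(3))
E
```

```text
[ 0.44540136 -0.26335338  0.22410946] [ 0.16852554  0.0824378  -0.8559986 ] 0.015580468405949184
scene grey 56 [302. 250.] [0.4465 0.0812 0.0534]
scene grey 53 [321. 265.] [0.5139 0.0804 0.0538]
scene grey 55 [277. 271.] [ 0.4467 -0.0081  0.0533]
scene grey 59 [287. 291.] [ 0.5055 -0.0335  0.0522]
scene grey 59 [251. 293.] [ 0.4463 -0.0985  0.053 ]
scene blue 55 [194. 299.] [ 0.3545 -0.202   0.0482]
scene grey 62 [270. 310.] [ 0.5134 -0.0985  0.0527]
scene blue 65 [127. 334.] [ 0.3188 -0.3614  0.047 ]
scene grey 116 [303. 385.] [ 0.6954 -0.1772  0.0574]
noz [289, 338, 21, 20, 251] [ 0.6765 -0.1604  0.1749] [ 0.645 -0.176  0.17 ] [ 0.695 -0.144  0.181]
top grey 61 [407. 178.] [ 0.6543 -0.1481  0.0571]
top grey 39 [320. 233.] [0.5124 0.0783 0.053 ]
top grey 44 [390. 233.] [ 0.5131 -0.1009  0.0527]
top grey 38 [364. 236.] [ 0.5048 -0.0352  0.0522]
top grey 40 [319. 259.] [0.4453 0.0788 0.0531]
top grey 41 [355. 259.] [ 0.4459 -0.0117  0.0527]
top grey 41 [390. 259.] [ 0.4448 -0.1011  0.0533]
top blue 45 [431. 295.] [ 0.3544 -0.2053  0.0483]
top blue 46 [455. 320.] [ 0.2922 -0.262   0.0478]
noz [417, 149, 14, 16, 162] [ 0.6765 -0.1616  0.1747] [ 0.659 -0.178  0.17 ] [ 0.695 -0.146  0.18 ]
```

View pics/scene22.png

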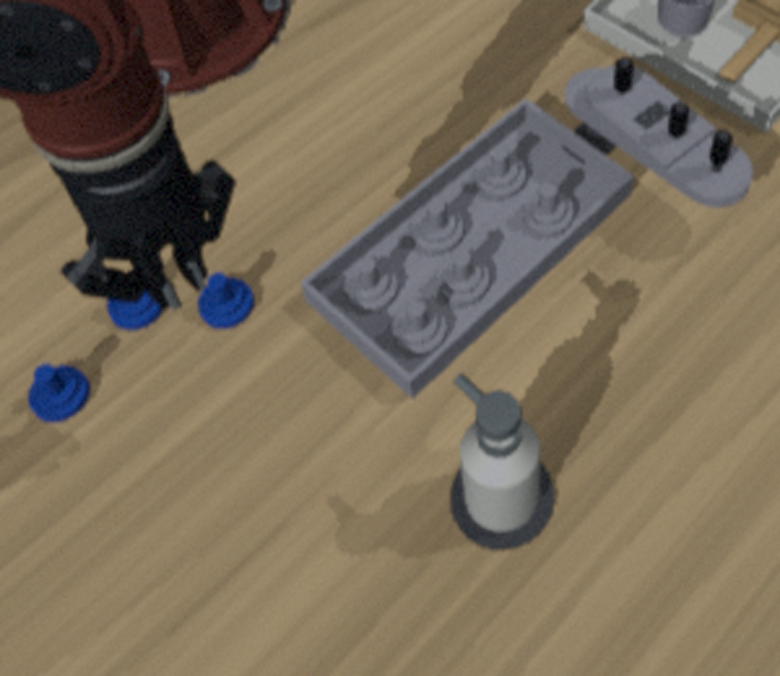

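View pics/top22.png

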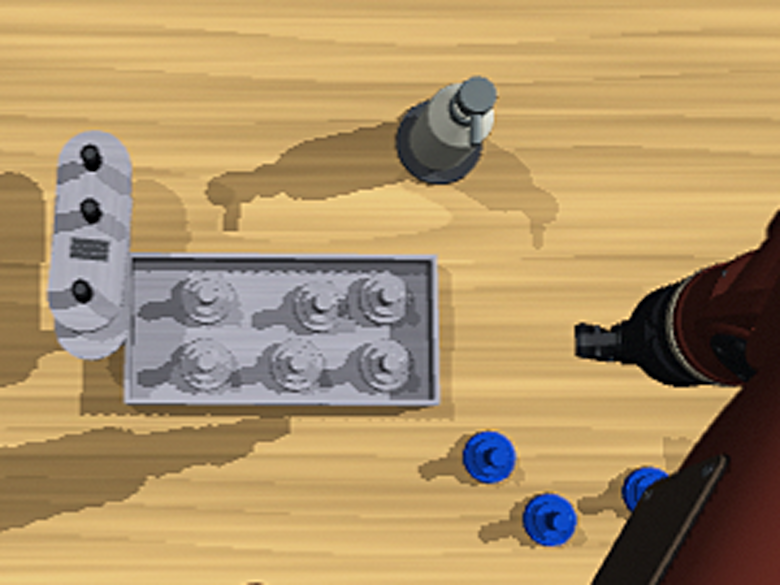

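All six lids stand flat in the tray. One was knocked about 25 mm, to (0.505, -0.034), but it still stands flat on the floor. The cap's centre is at about (0.678, -0.161). I'll move over it with the fingers shut.

step_arm --steps '[[[0,0.3,-0.1,0,0,0],[0.2,0.6,-0.1,0,0,0],[0.5,0.9,-0.1,0,0,0],[0.5,1,-0.1,0,0,0],[0.5,1,-0.1,0,0,0],[0.5,1,-0.1,0,0,0]]]'

```text
time: 53.8
position: [0.6454, -0.1625, 0.2442]
tool_rot: [[-0.002, 1.0, -0.001], [1.0, 0.002, 0.0], [0.0, -0.001, -1.0]]
contact_force: [-0.1, 1.1, 0.1]
width: 0.0002
```

step_arm --steps '[[[0,0.16,0,0,0,0],[0,0.16,0,0,0,0],[0,0.16,0,0,0,0],[0,0.16,0,0,0,0]]]'

```text
time: 54.3
position: [0.677, -0.164, 0.2451]
tool_rot: [[0.0, 1.0, -0.0], [1.0, -0.0, -0.0], [-0.0, -0.0, -1.0]]
contact_force: [0.5, -0.0, 0.4]
width: -0.0001
```

```bash
python3 - <<'E'
from l import *
o=get_obs();print(o["position"],o["contact_force"],o["width"])
c=camera("scene");save(c,"s23",(200,190,400,420),2.6)
P=cloud(c);Z=P[...,2]
c=camera("wrist");save(c,"w23",None,.7)
E
```

```text
[ 0.67696453 -0.16398702  0.24507273] [ 0.49048249 -0.03436834  0.36916906] -5.7962146783145024e-05
```

View pics/s23.png

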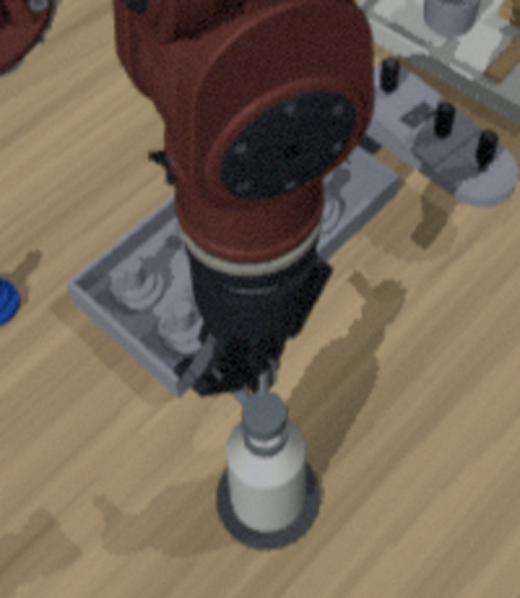

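View pics/w23.png

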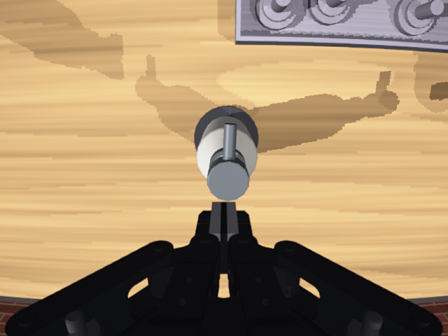

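step_arm --steps '[[[0.013,0.005,0.1,0,0,0],[0.013,0.005,0.2,0,0,0],[0.013,0.005,0.29,0,0,0],[0.013,0.005,0.29,0,0,0]]]'

```text
time: 54.9
position: [0.6781, -0.161, 0.1861]
tool_rot: [[-0.0, 1.0, -0.001], [1.0, 0.0, 0.0], [0.0, -0.001, -1.0]]
contact_force: [-2.1, -0.0, 3.8]
width: -0.0
```

step_arm --steps '[[[0,0,0.02,0,0,0],[0,0,0.035,0,0,0],[0,0,0.045,0,0,0],[0,0,0.045,0,0,0]]]'

```text
time: 55.4
position: [0.6788, -0.1612, 0.1784]
tool_rot: [[-0.0, 1.0, 0.001], [1.0, 0.0, -0.0], [-0.0, 0.001, -1.0]]
contact_force: [-3.8, 1.2, 7.2]
width: 0.0003
```

step_arm --steps '[[[0,0,0.01,0,0,0],[0,0,0.015,0,0,0],[0,0,0.015,0,0,0]]]'

```text
time: 55.78
position: [0.6789, -0.1612, 0.1779]
tool_rot: [[-0.0, 1.0, 0.002], [1.0, 0.0, -0.001], [-0.001, 0.002, -1.0]]
contact_force: [-10.1, 1.9, 23.0]
width: 0.0002
```

The cap is on its stop: 23 N, with no further travel. I'll retreat and check.

step_arm --steps '[[[0,0,-0.1,0,0,0],[0,0,-0.3,0,0,0],[0,0,-0.5,0,0,0],[0,-0.3,-0.5,0,0,0],[0,-0.6,-0.5,0,0,0],[-0.3,-0.9,-0.5,0,0,0],[-0.6,-0.9,-0.5,0,0,0],[-0.9,-0.9,-0.5,0,0,0]]]'

```text
time: 56.78
position: [0.4987, -0.3306, 0.2758]
tool_rot: [[-0.0, 1.0, 0.002], [1.0, 0.0, -0.001], [-0.001, 0.002, -1.0]]
contact_force: [1.3, 0.1, 0.2]
width: -0.0002
```

step_arm --steps '[[[0,0,0,0,0,0],[0,0,0,0,0,0],[0,0,0,0,0,0]]]'

```text
time: 57.15
position: [0.4997, -0.3278, 0.2748]
tool_rot: [[-0.002, 1.0, 0.0], [1.0, 0.002, 0.0], [0.0, 0.0, -1.0]]
contact_force: [0.1, -0.4, -0.3]
width: -0.0
```

```bash
python3 - <<'E'
from l import *
o=get_obs();print(o["position"],o["contact_force"],o["time"])
for n in("scene","top"):
  c=camera(n);save(c,n+"24",None if n=="scene" else (240,120,540,345),1 if n=="scene" else 2.6)
  for g in lids(c): print(n,*g)
  for g in grips(c): print(n,*g)
  P=cloud(c);Z=P[...,2]
  m=(Z>.150)&(Z<.185)&(P[...,0]>0.66)&(P[...,0]<0.7)&(P[...,1]>-.18)&(P[...,1]<-.14)
  print("noz z",np.percentile(Z[m],[50,80]),m.sum())
E
```

```text
[ 0.49970547 -0.32780719  0.27478512] [ 0.11213364 -0.37130212 -0.2750387 ] 57.15
scene grey 13 [327. 240.] [0.4674 0.1587 0.0371]
scene grey 56 [302. 250.] [0.447  0.0809 0.0533]
scene grey 53 [321. 265.] [0.5135 0.0803 0.0536]
scene grey 57 [277. 271.] [ 0.4467 -0.0093  0.053 ]
scene grey 57 [287. 291.] [ 0.5069 -0.0343  0.0544]
scene grey 61 [251. 293.] [ 0.4462 -0.0985  0.0526]
scene blue 55 [194. 299.] [ 0.3542 -0.2018  0.0471]
scene grey 60 [270. 310.] [ 0.5134 -0.0987  0.052 ]
scene blue 31 [127. 336.] [ 0.3229 -0.3645  0.0463]
scene grey 117 [303. 385.] [ 0.6954 -0.1768  0.0569]
scene 56 [349.7 217. ] [0.5099 0.1917 0.136 ] [0.5089 0.1923 0.1352]
scene 62 [370.9 234.2] [0.5841 0.1839 0.136 ] [0.5829 0.1847 0.1365]
scene 67 [387.3 244.8] [0.6336 0.1847 0.136 ] [0.6327 0.1859 0.1361]
noz z [0.17495475 0.17649213] 277
top grey 62 [407. 178.] [ 0.6575 -0.1483  0.0554]
top grey 39 [320. 233.] [0.513  0.0774 0.0514]
top grey 44 [390. 233.] [ 0.5124 -0.1011  0.0524]
top grey 38 [364. 236.] [ 0.5059 -0.036   0.0529]
top grey 41 [319. 259.] [0.445  0.0786 0.0536]
top grey 41 [355. 259.] [ 0.4453 -0.0112  0.0533]
top grey 42 [390. 259.] [ 0.4447 -0.1009  0.0537]
top blue 45 [431. 295.] [ 0.354  -0.2052  0.0482]
top blue 40 [495. 310.] [ 0.319  -0.3625  0.048 ]
top blue 45 [455. 320.] [ 0.2927 -0.2622  0.0473]
top 24 [415.5 164.9] [ 0.6663 -0.1514  0.136 ] [ 0.6662 -0.15    0.1343]
top 41 [274.7 179.9] [0.6283 0.1856 0.136 ] [0.6273 0.1848 0.1361]
top 40 [274.5 200.4] [0.5788 0.1854 0.136 ] [0.5779 0.184  0.1366]
top 40 [271.2 231.6] [0.5044 0.1923 0.136 ] [0.5036 0.1918 0.1366]
noz z [0.17417681 0.17587943] 188
```

View pics/scene24.png

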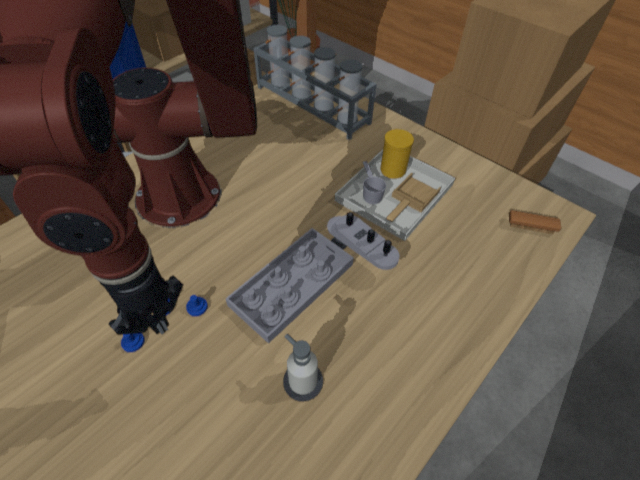

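View pics/top24.png

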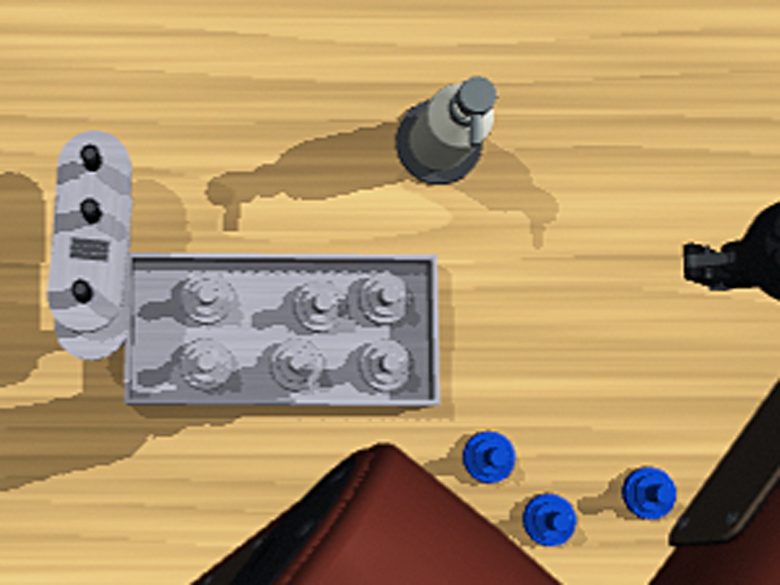

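```bash
python3 -c "
from cell import job_done
print(job_done())"
```

```text
the job is handed in; nothing more can be done
None
```

The job is handed in, done in the order asked, at about 57 s on the robot's clock; no verdict was reported.

- **Guard:** I folded the end leaf onto the middle leaf (about 3.10 rad, its stop). Those two then went onto the first leaf; pushing against that stop met 10 N. The pack was swung out to about 1.55–1.56 rad, roughly 1° short of square.
- **Lids:** All six grey lids stand in the tray. Their stem tops read 51–54 mm above the bench in both cameras, which is flat on the floor. One lid was knocked about 25 mm inside the tray after I placed it, and it still stands flat, clear of the others. The blue look-alikes and the white tray were left alone.
- **Nozzle:** I pushed the cap down until it met its stop (23 N, no further travel) and let it go. The last pictures show its top back at about 176 mm.
- **Disagreements:** The top and scene cameras differ by 2–5 mm on positions. Two lids pressed harder than intended as I set them down (26 N and 33 N). In one pass the lid finder also marked a spot on the tray rim that was not a lid, and it kept picking up the bottle, which I ignored.

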